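Clear the kitchen scale and slide the honey jar onto its pan

TASK

Weigh the honey jar: first take the spice jar that was left on the scale's pan and stand it upright in a free place in the wooden tray, then slide the honey jar across the chopping board onto the pan, without lifting it, until its base stands inside the ring marked on the pan. Push gently, do not lean on the pan, and leave the timer, the garlic and the things already in the tray where they are and standing.

Things in the scene. Friction and masses are not known exactly. Their poses are not given: they have to be found in the camera images.
- board: Wooden chopping board, fixed, 200 (x) x 300 (y) x 21 mm high. Origin at the centre of its underside; its y axis points towards the scale, which butts against its +y edge (3 mm gap).
- scale: Low kitchen scale, fixed: black base under a square steel pan, and a white display strip on its -x side (42 mm wide in x, 15 mm high, centred 98 mm from the origin). Origin at worktop height under the centre of the pan; axes parallel to the board's. It stands 228 mm from the board's centre along the board's y and is shifted along the board's x by up to 25 mm.
- pan_center (a point): Centre of the top of the pan, a flat square steel plate 150 x 150 x 5 mm. A ring 84 mm in diameter is marked round this centre. With nothing on it the top is 19 mm above the worktop, 2 mm below the board's top.
- pan (a joint): How far the sprung pan is pressed down, in m: 0 empty, 0.0105 at its stop; 700 N/m (about 1.5 mm under the spice jar, 3.5 to 5.5 mm under the honey jar). Above 0.009 it is overloaded.
- honey_jar: Squat round glass jar of honey, closed, 66 mm across and 85 mm high, base about 60 mm across, 0.25 to 0.39 kg, standing upright on the -y part of the board. Origin at the centre of its underside. A push of 1 to 3 N slides it; it must not be pushed or squeezed with more than 20 N.
- spice_jar: Slim spice jar, 45 mm across and 106 mm high, 0.11 kg, standing upright on the pan at the start. Origin at the centre of its underside.
- timer: Dome-shaped kitchen timer, 64 mm across and 58 mm high, loose on the board between the honey jar and the scale. Origin at the centre of its underside.
- garlic: Garlic bulb, 56 mm across and 56 mm high, loose on the board beside the honey jar, to its left or right. Origin under its centre.
- tray: Low oak tray, fixed, 400 (x) x 150 (y) mm outside, floor 8 mm thick, rims 7 mm thick and up to 26 mm high (inside 386 x 136 mm). Origin at the centre of its underside. Three things already stand in it.
- salt_shaker: Salt shaker, 44 mm across and 90 mm high, loose in the tray. Origin at the centre of its underside.
- other_spice: A spice jar of the same shape and size as the one on the pan (45 x 106 mm), already in the tray. Origin at the centre of its underside.
- pepper_mill: Wooden pepper mill, 58 mm across and 150 mm high, loose in the tray. Origin at the centre of its underside.
There are look-alikes about, which are no part of the job. Leave any green or pink look-alike of the spice_jar alone. What is shaped like the honey_jar but blue is not meant.

How it is judged (in metres and radians):
On the way:
1. the spice jar stands upright in the tray, let go, and the pan is empty (x of spice_jar in the frame of tray between -0.175 and 0.175 m and y of spice_jar in the frame of tray between -0.05 and 0.05 m and z of spice_jar in the frame of tray below 0.013 m and angle between spice_jar's own z axis and vertical below 0.1 rad and contact force between the fingers and spice_jar below 0.1 N and value of joint pan below 0.001 m), for 0.2 s.
At the end, for the whole second after the job is handed in: the honey jar stands upright and still on the pan with its centre within 12 mm of the pan's centre, the pan carrying its weight; the spice jar stands upright on the tray's floor; timer, garlic and the tray's other things still stand (x of spice_jar in the frame of tray between -0.175 and 0.175 m and y of spice_jar in the frame of tray between -0.05 and 0.05 m and z of spice_jar in the frame of tray below 0.013 m and angle between spice_jar's own z axis and vertical below 0.1 rad and horizontal distance between honey_jar and pan_center below 0.012 m and angle between honey_jar's own z axis and vertical below 0.06 rad and z of honey_jar in the frame of pan_center between -0.004 and 0.004 m and value of joint pan above 0.0025 m and linear speed of each of honey_jar, spice_jar below 0.01 m/s and angle between each of timer, garlic, salt_shaker, other_spice, pepper_mill's own z axis and vertical below 0.15 rad); the robot touches nothing.
It fails at once if the honey jar is lifted more than 15 mm above the board (height (world z) of honey_jar above 0.036 m).
It fails at once if the honey jar is tipped over by more than 20 degrees (angle between honey_jar's own z axis and vertical above 0.35 rad).
It fails at once if the honey jar is pushed or squeezed with more than 20 N (contact force between any of the fingers, the arm and honey_jar above 20 N).
It fails at once if the pan is overloaded: pressed down by more than 9 mm (value of joint pan above 0.009 m).
It fails at once if the timer, the garlic or a thing already in the tray is moved by more than 25 mm (distance of any of timer, garlic, salt_shaker, other_spice, pepper_mill from where it was at the start of the episode above 0.025 m).
It also fails if it takes over 72 s, if anything falls off the work surface, if the arm or the gripper's body presses on something with over 40 N, if the wrist force passes 120 N, or if a joint passes its speed limit or range.

ROBOT

A 6-joint arm with a two-finger parallel gripper is mounted at the origin on a cart in front of the work surface, level with it; the furniture and walls round the work are solid. World frame = base frame: x ahead of the robot, y to its left, z up, the work surface at z = 0. Lengths are in mm, angles in rad, forces in N, time in s.
With the tool pointing down it reaches from about 400 to 925 mm from the base axis. Payload 3.4 kg.
Tool frame: the origin (TCP) lies at the very end of the fingers, on their centre line; the grasp point (between the pads) lies 19 mm behind it; z points along the fingers, y is the line along which they close (so a half turn about z gives the same grasp; the last joint's range is limited). The gripper opens to 85 mm and grips with 20 to 120 N. Pads are 22 mm wide; open, the fingers measure 114 mm over their backs; the gripper's body (76 mm by 85 mm) begins 54 mm behind the grasp point. The pads swing forward as they close: fully open they stand 13 mm farther back than shut.
Start: joints at [-1.218, 0.307, 1.506, -0, 1.328, -0.073], TCP at [237.481, -523.673, 196.005] pointing down, gripper open.
Joint ranges: [-3.12, 3.12], [-1.05, 2.28], [0.14, 2.33], [-1.42, 4.57], [0.1, 2.73], [-2.68, 2.68]. Speed limits (rad/s): [2.57, 2.57, 3.14, 3.14, 3.14, 3.14].

INTERFACE

Orientations are given as a 3x3 rotation matrix whose columns are the frame's x, y, z axes.
In Python, from bench import r gives the robot as it stands.
- The arm moves only by the tool step_arm, never from a script. Its argument "commands" is a list of rows, each an object with "rotation": the turn, a rotation vector about the world's x, y, z in units of 2 pi rad (1.0 is 2 pi rad), a list of three; "linear": the shift along the world's x, y, z in units of 0.3 m (1.0 is 0.3 m), a list of three; "fingers": the closure, from 0 (fully open) to 1 (shut). A call has 1 to 10 rows; each row shifts and turns the commanded pose from where the row before left it; what a row does not reach is not made up. A row lasts 1/8 s, in which the tool goes at most 62.5 mm and 10.7 degrees, less where a joint would pass 70% of its speed; a pose out of reach is approached as far as the arm can. A call with a number of a shift or a turn outside -1 to 1 is refused whole. A call with a gripper value outside its range is refused whole. The fingers move at their own pace and stop on an object; "newtons" is the grip in N (left out, the last holds). Time passes only in rows, so rows that do not move let the fingers close. It gives the time, the measured TCP pose, the force, the opening and the grip force at its end, in the units of the state.
- r.get_state(): the state, without advancing time (a new reading comes with each control period).
- r.get_image(name): name is "scene" or "top" or "wrist"; returns the picture (384x512x3 uint8, red, green, blue); there is no depth.
- r.camera_info(name): a dict with "fovy" (degrees; the focal length in pixels is half the picture's height over the tangent of half this angle, whatever the lens; pixels are square), "cx", "cy" (the principal point, pixels), "extrinsics" (4x4, takes a point from camera to world coordinates). Camera axes: x right, y down, z forward; pixel columns grow to the right and rows downward; lengths in mm; the calibration is good to about 2 mm. The wrist camera is an equidistant fisheye: a pixel r from the principal point sees the ray r / f radians off the axis. A picture is of the moment at which its call begins: read the wrist's pose just before it. camera_info takes no time and is no camera call; for the wrist camera it gives the pose at the moment of the call.
- r.job_done(): hands the job in; it is judged then, once.
Trained networks look in the newest picture that a camera, given by its name, has taken for a name from the list of things; names that differ only in an ending like _2 or _b are one class to them, and where a whole thing is asked for, a point or a joint stands for the part that bears it (a point fixed in the world has none). Each returns a list of dicts, best first, with "p" (0 to 1); they miss things now and then, are a little off and sometimes report something else, mostly with a low value. They report only what shows in the picture. A call takes as long as a camera call. They do not tell look-alikes from the thing itself.
- r.spot_in(target, camera): "xyz" ([x, y, z] in mm, in world coordinates, good to about 4 mm: the middle of the surface that is visible of it).
- r.tip_of(target, camera): "xyz" ([x, y, z] in mm, in world coordinates, good to about 4 mm: a listed point, or the origin of a listed thing).
The state is a dict: "time_s": time; "qpos": joint angles; "dq": joint speeds; "joint_efforts": joint torques, N m; "position": TCP position; "tool_rot": TCP orientation; "ft_force": force on the tool from outside, world axes, zero at the start; "ft_torque": the same for the moment, N m; "finger_gap": finger opening in mm; "grasp_force": force on a finger pad.
Only numpy, scipy, OpenCV 4.12 (cv2) and the standard library are available. Lean on these libraries where they do the work, as an engineer would, in place of code of your own. Each camera call takes 0.05 s, during which the arm holds its last target. There are 200 camera calls.

## Working session

There is one attempt and no reset: what is moved stays moved. The work goes in short steps, Python scripts to look and compute and a tool call to move; the robot and the scene stay as the last step left them, time stands still between calls to the robot, and variables do not carry over. Pictures are saved under pics/ and viewed, at most 10 in all, crops included, and the job is handed in when it is done.

Besides the shell and the picture viewer there is one more tool, called after ">>>" as name(argument=value, ...) on one line, values as JSON. step_arm: Moves the arm, as the interface text tells. Shifts and turns lie within -1 to 1; 1 stands for 0.3 m of shift or 2 pi rad of turn. Its arguments: {"type":"object","properties":{"commands":{"type":"array","items":{"type":"object","properties":{"rotation":{"type":"array","items":{"type":"number"}},"linear":{"type":"array","items":{"type":"number"}},"fingers":{"type":"number"}}}},"newtons":{"type":"number"}},"required":["commands"]}

```bash
mkdir -p pics; ls; python3 - <<'E'
from bench import r
import cv2,numpy as np
for c in ["scene","top"]:
    im=r.get_image(c); cv2.imwrite(f"pics/{c}0.png",im[:,:,::-1])
    i=r.camera_info(c); print(c,i["fovy"],np.round(i["extrinsics"],3).tolist())
    for t in ["board","scale","pan_center","honey_jar","spice_jar","timer","garlic","tray","salt_shaker","other_spice","pepper_mill"]:
        print(t,[(np.round(d["xyz"]).tolist(),round(d["p"],2)) for d in r.tip_of(t,c)])
print(r.get_state()["time_s"])
E
```

```text
pics
scene 45.46113319417264 [[-0.503, -0.492, 0.711, -708.067], [-0.864, 0.296, -0.407, 618.103], [-0.011, -0.819, -0.574, 1120.091], [0.0, 0.0, 0.0, 1.0]]
board []
scale [([536.0, 48.0, -2.0], 0.7)]
pan_center [([534.0, 48.0, 21.0], 0.66)]
honey_jar [([667.0, 336.0, 7.0], 0.66), ([397.0, -599.0, 0.0], 0.65), ([391.0, -240.0, 22.0], 0.46)]
spice_jar [([817.0, 164.0, -1.0], 0.67), ([560.0, 69.0, 20.0], 0.66), ([706.0, 159.0, -1.0], 0.65), ([669.0, 336.0, 8.0], 0.28)]
timer [([514.0, -103.0, 20.0], 0.77)]
garlic [([516.0, 326.0, -1.0], 0.57), ([533.0, 51.0, 17.0], 0.47)]
tray [([514.0, 325.0, -2.0], 0.83), ([387.0, -243.0, 23.0], 0.3)]
salt_shaker [([349.0, 337.0, 6.0], 0.72)]
other_spice [([669.0, 336.0, 5.0], 0.81), ([511.0, -105.0, 22.0], 0.52), ([537.0, 50.0, -1.0], 0.26)]
pepper_mill [([560.0, 73.0, 18.0], 0.74), ([520.0, 344.0, 10.0], 0.67)]
top 48.710986631534325 [[-0.008, -0.988, 0.155, 377.092], [-1.0, 0.005, -0.022, -104.449], [0.021, -0.155, -0.988, 1422.103], [0.0, 0.0, 0.0, 1.0]]
board []
scale [([535.0, 55.0, 0.0], 0.96)]
pan_center [([533.0, 50.0, 18.0], 0.64)]
honey_jar [([388.0, -598.0, 1.0], 0.79), ([390.0, -232.0, 20.0], 0.66)]
spice_jar [([557.0, 70.0, 16.0], 0.8), ([820.0, 156.0, 1.0], 0.76), ([706.0, 166.0, 2.0], 0.74)]
timer [([507.0, -109.0, 20.0], 0.52)]
garlic [([495.0, -275.0, 20.0], 0.45)]
tray [([515.0, 324.0, -2.0], 0.71)]
salt_shaker [([348.0, 340.0, 3.0], 0.63)]
other_spice [([670.0, 332.0, 11.0], 0.5)]
pepper_mill [([522.0, 345.0, 5.0], 0.96)]
1.2
```

View pics/scene0.png

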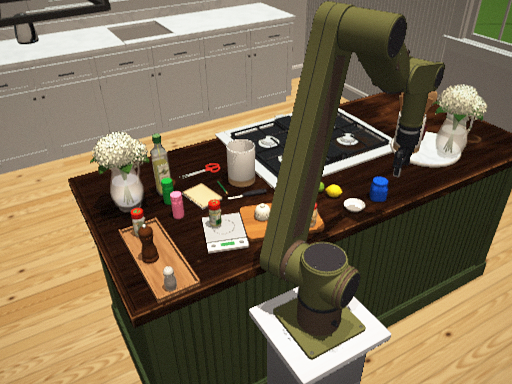

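View pics/top0.png

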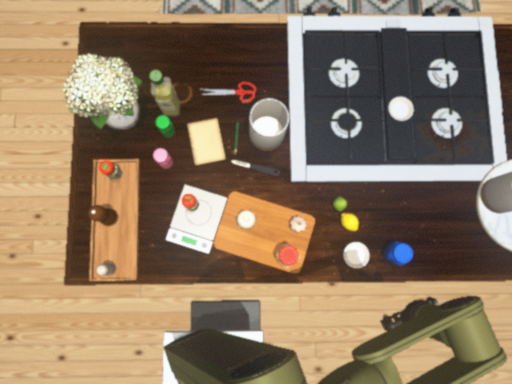

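The scene view shows the red-capped spice jar on the pan at about (214,207). The tray is at lower left, with the salt, mill and other jar in it. In the top view the honey jar (red lid) is at (289,254), the timer at (246,219), the garlic at (298,224), the pan at (200,215) and the tray at (115,220). The blue, green and pink jars are look-alikes. Next I'll measure the board and pan geometry.

```bash
cat > h.py <<'E'
from bench import r
import cv2,numpy as np
def K(i): 
    f=192/np.tan(np.radians(i["fovy"])/2); return f,i["cx"],i["cy"]
def pix2plane(i,u,v,z):
    f,cx,cy=K(i);E=np.array(i["extrinsics"]);d=E[:3,:3]@np.array([(u-cx)/f,(v-cy)/f,1]);o=E[:3,3]
    return o+d*(z-o[2])/d[2]
E
python3 - <<'E'
from h import *
im=cv2.imread("pics/top0.png"); i=r.camera_info("top")
hsv=cv2.cvtColor(im,cv2.COLOR_BGR2HSV)
m=np.zeros(im.shape[:2],np.uint8); m[185:280,212:320]=cv2.inRange(hsv,(8,120,110),(22,255,255))[185:280,212:320]
def rep(m,z,name):
    m=cv2.morphologyEx(m,cv2.MORPH_OPEN,np.ones((3,3)))
    c=max(cv2.findContours(m,0,2)[0],key=cv2.contourArea)[:,0,:]
    P=np.array([pix2plane(i,u,v,z)[:2] for u,v in c],np.float32)
    (x,y),s,a=cv2.minAreaRect(P); print(name,round(x),round(y),np.round(s),round(a,1))
    print(np.round(cv2.boxPoints(((x,y),s,a))).tolist())
rep(m,21,"board")
m=np.zeros(im.shape[:2],np.uint8); m[180:258,160:232]=cv2.inRange(hsv,(0,0,140),(180,70,255))[180:258,160:232]
rep(m,17,"scale")
m=np.zeros(im.shape[:2],np.uint8); m[150:285,85:145]=cv2.inRange(hsv,(8,90,90),(22,255,255))[150:285,85:145]
rep(m,26,"tray")
c=cv2.resize(im[150:290,80:330],None,fx=3.2,fy=3.2,interpolation=cv2.INTER_CUBIC); cv2.imwrite("pics/c1.png",c)
for c in ["top","scene"]:
  for t in ["honey_jar","spice_jar","timer","garlic","salt_shaker","pepper_mill","other_spice"]:
    if c=="scene" or t in("honey_jar","spice_jar"): print(c,t,[(np.round(d["xyz"]).tolist(),round(d["p"],2)) for d in r.spot_in(t,c)])
E
```

```text
board 478 -172 [308. 234.] 74.4
[[324.0, -289.0], [549.0, -352.0], [631.0, -55.0], [406.0, 7.0]]
scale 514 57 [155. 198.] 72.3
[[396.0, 13.0], [585.0, -47.0], [632.0, 100.0], [443.0, 161.0]]
tray 510 316 [416. 189.] 0.4
[[301.0, 409.0], [303.0, 220.0], [719.0, 223.0], [717.0, 412.0]]
top honey_jar [([391.0, -589.0, 87.0], 0.94), ([389.0, -232.0, 107.0], 0.72)]
top spice_jar [([811.0, 152.0, 104.0], 0.75), ([549.0, 65.0, 122.0], 0.66), ([699.0, 159.0, 107.0], 0.66)]
scene honey_jar [([379.0, -579.0, 54.0], 0.72), ([354.0, -241.0, 60.0], 0.43)]
scene spice_jar [([540.0, 82.0, 83.0], 0.81), ([802.0, 173.0, 71.0], 0.6), ([689.0, 166.0, 63.0], 0.59)]
scene timer [([495.0, -92.0, 57.0], 0.68)]
scene garlic []
scene salt_shaker [([335.0, 340.0, 58.0], 0.63)]
scene pepper_mill [([501.0, 352.0, 76.0], 0.55)]
scene other_spice [([652.0, 343.0, 85.0], 0.62), ([502.0, 350.0, 77.0], 0.36)]
```

View pics/c1.png

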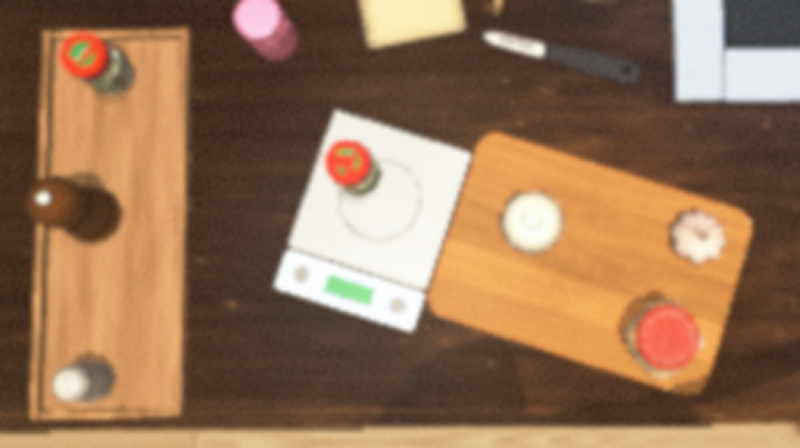

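The enlarged crop shows the ring centre near (380,200), the spice cap at (349,163), the timer at (532,222), the garlic at (697,236) and the honey lid at (668,337). The widest free tray slot is between the salt and the mill.

```bash
python3 - <<'E'
from h import *
i=r.camera_info("top")
for n,u,v,z in [("ring",380,200,18),("cap",349,163,124),("timer",532,222,79),("garlic",697,236,65),("honey",668,337,106),("millTop",42,198,158),("salt",70,384,98),("other",86,54,114),("pan-x corner",332,110,18),("pan corner",470,152,18),("pan",289,247,18)]:
    print(n,np.round(pix2plane(i,80+u/3.2,150+v/3.2,z)).tolist())
s=r.get_state();print(np.round(s["tool_rot"],3).tolist(),s["position"],s["finger_gap"])
E
```

```text
ring [533.0, 49.0, 18.0]
cap [557.0, 67.0, 124.0]
timer [503.0, -109.0, 79.0]
garlic [490.0, -274.0, 65.0]
honey [389.0, -239.0, 106.0]
millTop [521.0, 347.0, 158.0]
salt [349.0, 333.0, 98.0]
other [667.0, 327.0, 114.0]
pan-x corner [628.0, 100.0, 18.0]
pan corner [583.0, -45.0, 18.0]
pan [485.0, 141.0, 18.0]
[[0.911, 0.413, -0.0], [0.413, -0.911, 0.0], [-0.0, -0.0, -1.0]] [ 237.47744486 -523.64930718  195.99804346] 85.38555984025373
```

>>> step_arm(commands=[{"linear": [0.089, 0.164, 0], "rotation": [0, 0, -0.0226], "fingers": 0}, {"linear": [0.089, 0.164, 0], "rotation": [0, 0, -0.0226], "fingers": 0}, {"linear": [0.089, 0.164, 0], "rotation": [0, 0, -0.0226], "fingers": 0}, {"linear": [0.089, 0.164, 0], "rotation": [0, 0, 0], "fingers": 0}, {"linear": [0.089, 0.164, 0], "rotation": [0, 0, 0], "fingers": 0}, {"linear": [0.089, 0.164, 0], "rotation": [0, 0, 0], "fingers": 0}, {"linear": [0.089, 0.164, 0], "rotation": [0, 0, 0], "fingers": 0}, {"linear": [0.089, 0.164, 0], "rotation": [0, 0, 0], "fingers": 0}, {"linear": [0.089, 0.164, 0], "rotation": [0, 0, 0], "fingers": 0}, {"linear": [0.089, 0.1, 0], "rotation": [0, 0, 0], "fingers": 0}], newtons=25)

```text
time_s: 2.9
position: [505.0, -48.5, 196.3]
tool_rot: [[1.0, 0.002, 0.0], [0.002, -1.0, 0.0], [0.0, -0.0, -1.0]]
ft_force: [0.8, -0.6, -0.3]
finger_gap: 85.5
grasp_force: 0.0
```

```bash
python3 - <<'E'
from h import *
i=r.camera_info("wrist"); im=r.get_image("wrist"); cv2.imwrite("pics/w1.png",im[:,:,::-1])
print(r.get_state()["position"],i["fovy"],i["cx"],i["cy"],np.round(i["extrinsics"],3).tolist())
for t in ["spice_jar","pan_center","timer","honey_jar","garlic"]:
    print(t,[(np.round(d["xyz"]).tolist(),round(d["p"],2)) for d in r.tip_of(t,"wrist")])
E
```

```text
[509.1510923  -45.65174035 196.40705216] 65.70646984690485 262.4533398000348 189.88624766094395 [[0.002, -0.962, -0.272, 574.32], [-1.0, -0.002, 0.0, -48.47], [-0.001, 0.272, -0.962, 374.759], [0.0, 0.0, 0.0, 1.0]]
spice_jar [([706.0, 164.0, 2.0], 0.71), ([565.0, 71.0, 19.0], 0.64)]
pan_center [([536.0, 48.0, 21.0], 0.88)]
timer [([508.0, -103.0, 23.0], 0.89)]
honey_jar [([392.0, -237.0, 25.0], 0.76)]
garlic [([491.0, -276.0, 20.0], 0.74), ([472.0, -165.0, 1.0], 0.39)]
```

View pics/w1.png

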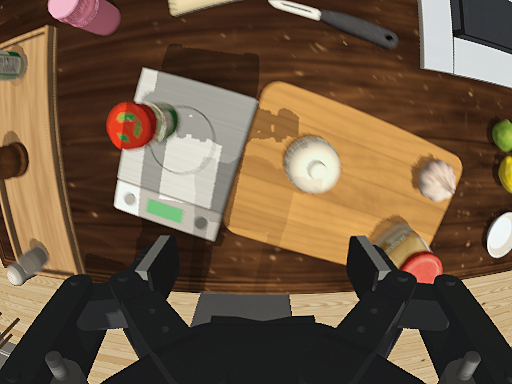

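The wrist view shows the spice cap at (131,126), the ring centre at (185,140), the timer at (313,165), and the honey jar at bottom right (423,268). I'll cross-check with the fisheye model.

```bash
cat >> h.py <<'E'
def fish(i,u,v,z):
    f,cx,cy=K(i);E=np.array(i["extrinsics"]);q=np.array([u-cx,v-cy]);n=np.hypot(*q);t=n/f
    d=E[:3,:3]@np.r_[q/n*np.sin(t),np.cos(t)];o=E[:3,3];return o+d*(z-o[2])/d[2]
E
python3 - <<'E'
from h import *
i=r.camera_info("wrist"); print(r.get_state()["position"])
for n,u,v,z in [("cap",131,126,124),("ring",185,140,18),("timer",316,169,79),("honey lid",423,268,106),("pan c1",143,68,18),("pan c2",259,97,18),("boardcorner L",228,229,21),("board corner R",461,155,21),("pan lo R",223,220,18)]:
    print(n,np.round(fish(i,u,v,z)).tolist())
E
```

```text
[503.7145766  -51.41667446 195.84804137]
cap [562.0, 66.0, 124.0]
ring [536.0, 44.0, 18.0]
timer [512.0, -106.0, 79.0]
honey lid [402.0, -239.0, 106.0]
pan c1 [630.0, 97.0, 18.0]
pan c2 [586.0, -47.0, 18.0]
boardcorner L [420.0, -7.0, 21.0]
board corner R [524.0, -332.0, 21.0]
pan lo R [432.0, -0.0, 18.0]
```

>>> step_arm(commands=[{"linear": [0.062, 0.133, 0], "fingers": 0}, {"linear": [0.062, 0.133, 0], "fingers": 0}, {"linear": [0.062, 0.133, 0], "fingers": 0}, {"linear": [0, 0, 0], "fingers": 0}, {"linear": [0, 0, -0.1], "fingers": 0}, {"linear": [0, 0, -0.1], "fingers": 0}, {"linear": [0, 0, -0.1], "fingers": 0}, {"linear": [0, 0, -0.1], "fingers": 0}, {"linear": [0, 0, -0.05], "fingers": 0}, {"linear": [0, 0, 0], "fingers": 0}])

```text
schema error: expected keys rotation, linear, fingers
```

>>> step_arm(commands=[{"fingers": 1}, {"fingers": 1}, {"fingers": 1}, {"fingers": 1}, {"fingers": 1}])

```text
schema error: expected keys rotation, linear, fingers
```

>>> step_arm(commands=[{"linear": [0.062, 0.133, 0], "rotation": [0, 0, 0], "fingers": 0}, {"linear": [0.062, 0.133, 0], "rotation": [0, 0, 0], "fingers": 0}, {"linear": [0.062, 0.133, 0], "rotation": [0, 0, 0], "fingers": 0}, {"linear": [0, 0, 0], "rotation": [0, 0, 0], "fingers": 0}, {"linear": [0, 0, -0.1], "rotation": [0, 0, 0], "fingers": 0}, {"linear": [0, 0, -0.1], "rotation": [0, 0, 0], "fingers": 0}, {"linear": [0, 0, -0.1], "rotation": [0, 0, 0], "fingers": 0}, {"linear": [0, 0, -0.1], "rotation": [0, 0, 0], "fingers": 0}, {"linear": [0, 0, -0.05], "rotation": [0, 0, 0], "fingers": 0}, {"linear": [0, 0, 0], "rotation": [0, 0, 0], "fingers": 0}])

```text
time_s: 4.45
position: [559.1, 67.6, 60.3]
tool_rot: [[1.0, -0.002, -0.003], [-0.002, -1.0, -0.0], [-0.003, 0.0, -1.0]]
ft_force: [0.5, -0.4, 0.4]
finger_gap: 85.6
grasp_force: 0.0
```

>>> step_arm(commands=[{"linear": [0, 0, 0], "rotation": [0, 0, 0], "fingers": 1}, {"linear": [0, 0, 0], "rotation": [0, 0, 0], "fingers": 1}, {"linear": [0, 0, 0], "rotation": [0, 0, 0], "fingers": 1}, {"linear": [0, 0, 0], "rotation": [0, 0, 0], "fingers": 1}, {"linear": [0, 0, 0], "rotation": [0, 0, 0], "fingers": 1}, {"linear": [0, 0, 0], "rotation": [0, 0, 0], "fingers": 1}], newtons=25)

```text
time_s: 5.2
position: [560.6, 68.9, 61.2]
tool_rot: [[1.0, -0.0, 0.001], [-0.0, -1.0, 0.0], [0.001, -0.0, -1.0]]
ft_force: [0.6, -0.5, 1.2]
finger_gap: 43.8
grasp_force: 27.4
```

>>> step_arm(commands=[{"linear": [0, 0, 0.05], "rotation": [0, 0, 0], "fingers": 1}, {"linear": [0, 0, 0.1], "rotation": [0, 0, 0], "fingers": 1}, {"linear": [0, 0, 0.1], "rotation": [0, 0, 0], "fingers": 1}, {"linear": [-0.0735, 0.1405, 0], "rotation": [0, 0, 0], "fingers": 1}, {"linear": [-0.0735, 0.1405, 0], "rotation": [0, 0, 0], "fingers": 1}, {"linear": [-0.0735, 0.1405, 0], "rotation": [0, 0, 0], "fingers": 1}, {"linear": [-0.0735, 0.1405, 0], "rotation": [0, 0, 0], "fingers": 1}, {"linear": [-0.0735, 0.1405, 0], "rotation": [0, 0, 0], "fingers": 1}, {"linear": [-0.0735, 0.1405, 0], "rotation": [0, 0, 0], "fingers": 1}, {"linear": [0, 0, 0], "rotation": [0, 0, 0], "fingers": 1}])

```text
time_s: 6.45
position: [426.1, 324.3, 136.6]
tool_rot: [[1.0, 0.004, -0.001], [0.004, -1.0, 0.001], [-0.0, -0.001, -1.0]]
ft_force: [-0.8, -0.5, -0.9]
finger_gap: 43.8
grasp_force: 27.3
```

```bash
python3 - <<'E'
from h import *
im=r.get_image("scene"); cv2.imwrite("pics/s2.png",cv2.resize(im[180:310,90:290,::-1],None,fx=4,fy=4,interpolation=cv2.INTER_CUBIC))
im=r.get_image("top")
for t in ["spice_jar","salt_shaker","pepper_mill","pan_center","tray"]:
    print(t,[(np.round(d["xyz"]).tolist(),round(d["p"],2)) for d in r.tip_of(t,"top")])
s=r.get_state();print(s["position"],s["finger_gap"],s["grasp_force"],s["ft_force"])
E
```

```text
spice_jar [([824.0, 157.0, 3.0], 0.8), ([705.0, 167.0, 3.0], 0.53), ([425.0, 328.0, 91.0], 0.51)]
salt_shaker [([350.0, 339.0, 4.0], 0.5)]
pepper_mill [([520.0, 346.0, 7.0], 0.81)]
pan_center [([535.0, 48.0, 17.0], 0.7)]
tray [([514.0, 323.0, -0.0], 0.77), ([388.0, -234.0, 22.0], 0.17)]
[428.52227277 320.68273962 136.08237281] 43.442948651201526 27.350998520851135 [ 0.4515145   0.06967701 -0.38175875]
```

View pics/s2.png

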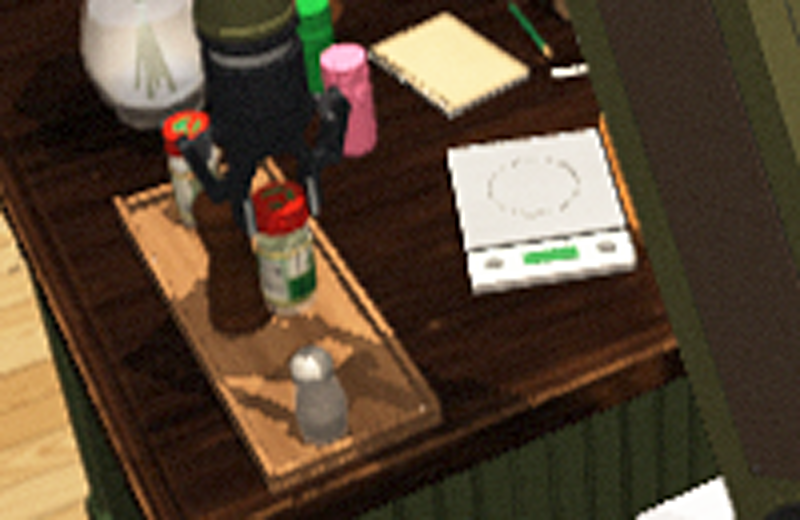

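The jar hangs upright in the gripper at about (285,245), clear of the salt and the mill, and the pan is empty. I'll lower it now.

>>> step_arm(commands=[{"linear": [0, 0, -0.08], "rotation": [0, 0, 0], "fingers": 1}, {"linear": [0, 0, -0.1], "rotation": [0, 0, 0], "fingers": 1}, {"linear": [0, 0, -0.06], "rotation": [0, 0, 0], "fingers": 1}, {"linear": [0, 0, -0.015], "rotation": [0, 0, 0], "fingers": 1}, {"linear": [0, 0, -0.01], "rotation": [0, 0, 0], "fingers": 1}, {"linear": [0, 0, -0.006], "rotation": [0, 0, 0], "fingers": 1}, {"linear": [0, 0, 0], "rotation": [0, 0, 0], "fingers": 1}])

```text
time_s: 7.68
position: [428.4, 321.9, 55.2]
tool_rot: [[1.0, -0.0, 0.001], [-0.0, -1.0, 0.001], [0.001, -0.001, -1.0]]
ft_force: [0.0, -0.1, -1.1]
finger_gap: 43.8
grasp_force: 27.3
```

>>> step_arm(commands=[{"linear": [0, 0, -0.006], "rotation": [0, 0, 0], "fingers": 1}, {"linear": [0, 0, 0], "rotation": [0, 0, 0], "fingers": 1}])

```text
time_s: 7.92
position: [428.4, 322.1, 53.4]
tool_rot: [[1.0, -0.0, 0.001], [-0.0, -1.0, 0.001], [0.001, -0.001, -1.0]]
ft_force: [-0.2, 0.2, 1.4]
finger_gap: 44.0
grasp_force: 27.5
```

>>> step_arm(commands=[{"linear": [0, 0, -0.005], "rotation": [0, 0, 0], "fingers": 1}, {"linear": [0, 0, 0], "rotation": [0, 0, 0], "fingers": 1}])

```text
time_s: 8.18
position: [429.1, 322.3, 53.2]
tool_rot: [[1.0, 0.0, 0.003], [0.0, -1.0, 0.001], [0.003, -0.001, -1.0]]
ft_force: [-1.1, -0.7, 11.1]
finger_gap: 43.4
grasp_force: 28.1
```

Contact with the tray floor. I'll back off slightly, open and rise.

>>> step_arm(commands=[{"linear": [0, 0, 0.005], "rotation": [0, 0, 0], "fingers": 1}, {"linear": [0, 0, 0], "rotation": [0, 0, 0], "fingers": 0.2}, {"linear": [0, 0, 0], "rotation": [0, 0, 0], "fingers": 0.2}, {"linear": [0, 0, 0], "rotation": [0, 0, 0], "fingers": 0.2}, {"linear": [0, 0, 0.05], "rotation": [0, 0, 0], "fingers": 0.2}, {"linear": [0, 0, 0.15], "rotation": [0, 0, 0], "fingers": 0.2}, {"linear": [0, 0, 0.15], "rotation": [0, 0, 0], "fingers": 0.2}, {"linear": [0, 0, 0.1], "rotation": [0, 0, 0], "fingers": 0.2}, {"linear": [0, 0, 0], "rotation": [0, 0, 0], "fingers": 0.2}])

```text
time_s: 9.3
position: [430.0, 323.1, 191.8]
tool_rot: [[1.0, -0.0, 0.006], [-0.0, -1.0, 0.004], [0.006, -0.004, -1.0]]
ft_force: [-0.4, 0.2, -0.4]
finger_gap: 68.0
grasp_force: 0.0
```

```bash
python3 - <<'E'
from h import *
s=r.get_state();print(s["position"],s["finger_gap"],s["time_s"])
for c in ("top","scene"):
  im=r.get_image(c)
  if c=="scene": cv2.imwrite("pics/s3.png",cv2.resize(im[180:310,90:290,::-1],None,fx=4,fy=4,interpolation=cv2.INTER_CUBIC))
  for t in ["spice_jar","salt_shaker","pepper_mill","pan_center","timer","honey_jar"]:
    print(c,t,[(np.round(d["xyz"]).tolist(),round(d["p"],2)) for d in r.tip_of(t,c)])
E
```

```text
[430.04139377 323.07154677 191.83495361] 67.97123018037183 9.3
top spice_jar [([423.0, 326.0, 7.0], 0.77), ([705.0, 166.0, 3.0], 0.68), ([822.0, 155.0, 1.0], 0.54)]
top salt_shaker [([348.0, 339.0, 6.0], 0.72), ([517.0, 345.0, 4.0], 0.42)]
top pepper_mill [([520.0, 345.0, 5.0], 0.59), ([493.0, -276.0, 22.0], 0.49)]
top pan_center [([532.0, 51.0, 18.0], 0.66)]
top timer [([509.0, -107.0, 17.0], 0.81), ([391.0, -234.0, 23.0], 0.54)]
top honey_jar [([391.0, -598.0, 3.0], 0.73), ([390.0, -236.0, 23.0], 0.56)]
scene spice_jar [([424.0, 324.0, 10.0], 0.86), ([705.0, 158.0, -2.0], 0.78), ([818.0, 164.0, -2.0], 0.56)]
scene salt_shaker [([351.0, 338.0, 7.0], 0.78)]
scene pepper_mill [([520.0, 346.0, 8.0], 0.72)]
scene pan_center [([535.0, 52.0, 16.0], 0.74)]
scene timer []
scene honey_jar [([394.0, -597.0, -1.0], 0.94), ([391.0, -239.0, 24.0], 0.71), ([426.0, 324.0, 7.0], 0.47)]
```

View pics/s3.png

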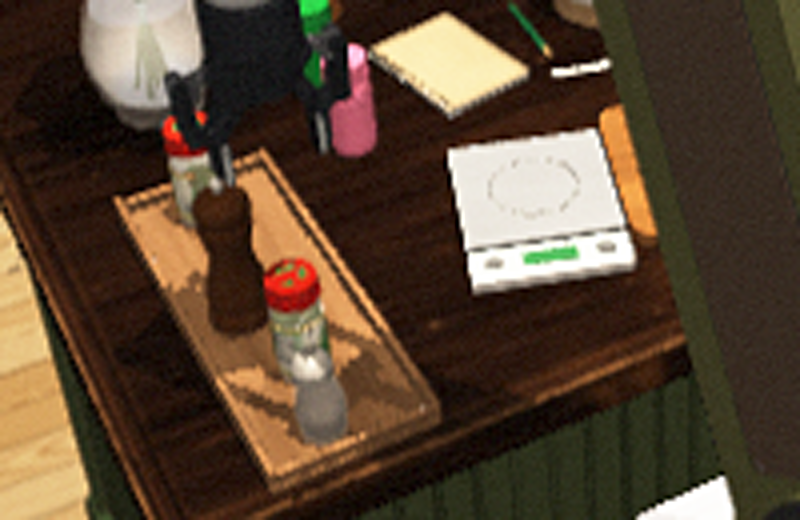

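The spice jar now stands in the tray at about (425,325), the pan is empty, and the neighbours haven't moved. Next I go round behind the honey jar with the fingers about 36 mm apart, so it nests against both fingertips while I push.

>>> step_arm(commands=[{"linear": [0.0333, -0.1714, 0], "rotation": [0, 0, 0.0172], "fingers": 0.58}, {"linear": [0.0333, -0.1714, 0], "rotation": [0, 0, 0.0172], "fingers": 0.58}, {"linear": [0.0333, -0.1714, 0], "rotation": [0, 0, 0.0172], "fingers": 0.58}, {"linear": [0.0333, -0.1714, 0], "rotation": [0, 0, 0.0172], "fingers": 0.58}, {"linear": [0.0333, -0.1714, 0], "rotation": [0, 0, 0.0172], "fingers": 0.58}, {"linear": [0.0333, -0.1714, 0], "rotation": [0, 0, 0.0172], "fingers": 0.58}, {"linear": [-0.0639, -0.1714, 0], "rotation": [0, 0, 0.0172], "fingers": 0.58}, {"linear": [-0.0639, -0.1714, 0], "rotation": [0, 0, 0.0172], "fingers": 0.58}, {"linear": [-0.0639, -0.1714, 0], "rotation": [0, 0, 0.0172], "fingers": 0.58}, {"linear": [-0.0639, -0.1714, 0], "rotation": [0, 0, 0.0172], "fingers": 0.58}])

```text
time_s: 11.25
position: [410.7, -194.1, 188.2]
tool_rot: [[0.468, 0.884, 0.001], [0.884, -0.468, -0.0], [0.0, 0.001, -1.0]]
ft_force: [0.8, -0.7, -0.0]
finger_gap: 35.9
grasp_force: 0.0
```

>>> step_arm(commands=[{"linear": [-0.0639, -0.1714, 0], "rotation": [0, 0, 0.0172], "fingers": 0.58}, {"linear": [-0.0639, -0.1714, 0], "rotation": [0, 0, 0.0172], "fingers": 0.58}, {"linear": [0, 0, 0], "rotation": [0, 0, 0], "fingers": 0.58}, {"linear": [0, 0, 0], "rotation": [0, 0, 0], "fingers": 0.58}])

```text
time_s: 11.75
position: [372.7, -295.0, 187.8]
tool_rot: [[0.273, 0.962, -0.0], [0.962, -0.273, 0.001], [0.001, -0.0, -1.0]]
ft_force: [-0.2, -0.6, 0.8]
finger_gap: 35.5
grasp_force: 0.0
```

```bash
python3 - <<'E'
from h import *
s=r.get_state();print(s["position"],s["finger_gap"],s["qpos"],np.round(s["tool_rot"],3).tolist(),s["time_s"])
for c in ("wrist","top"):
  im=r.get_image(c); cv2.imwrite(f"pics/{c}4.png",im[:,:,::-1])
  for t in ["pan_center","timer","honey_jar","garlic"]:
    for f in (r.tip_of,)+((r.spot_in,) if t=="honey_jar" else ()):
      print(c,t,[(np.round(d["xyz"]).tolist(),round(d["p"],2)) for d in f(t,c)])
E
```

```text
[ 372.69058815 -294.98402099  187.77445216] 35.4531437893807 [-7.59011197e-01  1.74923066e-01  1.71547226e+00  7.03132226e-04
  1.25194579e+00 -4.83117989e-01] [[0.273, 0.962, -0.0], [0.962, -0.273, 0.001], [0.001, -0.0, -1.0]] 11.75
wrist pan_center []
wrist timer []
wrist honey_jar [([393.0, -238.0, 22.0], 0.56)]
wrist honey_jar [([390.0, -241.0, 107.0], 0.65)]
wrist garlic [([494.0, -276.0, 18.0], 0.62)]
top pan_center [([533.0, 50.0, 18.0], 0.78)]
top timer [([511.0, -107.0, 20.0], 0.7)]
top honey_jar [([390.0, -230.0, 24.0], 0.71), ([390.0, -598.0, 2.0], 0.64)]
top honey_jar [([390.0, -588.0, 87.0], 0.55), ([514.0, 56.0, 18.0], 0.45), ([347.0, 326.0, 74.0], 0.2)]
top garlic [([496.0, -273.0, 22.0], 0.59), ([509.0, -108.0, 17.0], 0.52)]
```

View pics/wrist4.png

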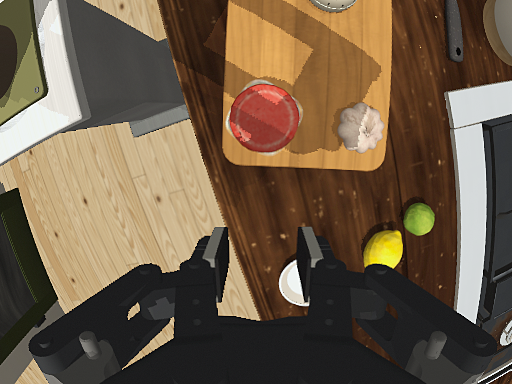

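The wrist view shows the honey lid at (264,118), centred between the fingertips at (215,262) and (308,262), with the garlic well to the right at (360,127). I'll lower behind the jar.

>>> step_arm(commands=[{"linear": [0, 0, -0.1], "rotation": [0, 0, 0], "fingers": 0.58}, {"linear": [0, 0, -0.1], "rotation": [0, 0, 0], "fingers": 0.58}, {"linear": [0, 0, -0.1], "rotation": [0, 0, 0], "fingers": 0.58}, {"linear": [0, 0, -0.1], "rotation": [0, 0, 0], "fingers": 0.58}, {"linear": [0, 0, -0.07], "rotation": [0, 0, 0], "fingers": 0.58}, {"linear": [0.0, 0.0, 0], "rotation": [0, 0, 0], "fingers": 0.58}, {"linear": [0.009, 0.032, 0], "rotation": [0, 0, 0], "fingers": 0.58}, {"linear": [0.0045, 0.016, 0], "rotation": [0, 0, 0], "fingers": 0.58}, {"linear": [0, 0, 0], "rotation": [0, 0, 0], "fingers": 0.58}])

```text
time_s: 13.48
position: [377.5, -280.7, 47.7]
tool_rot: [[0.27, 0.963, 0.001], [0.963, -0.27, -0.001], [-0.001, 0.001, -1.0]]
ft_force: [0.9, 0.6, 0.3]
finger_gap: 36.2
grasp_force: 0.0
```

>>> step_arm(commands=[{"linear": [0.0036, 0.0128, 0], "rotation": [0, 0, 0], "fingers": 0.58}, {"linear": [0.0036, 0.0128, 0], "rotation": [0, 0, 0], "fingers": 0.58}, {"linear": [0.0036, 0.0128, 0], "rotation": [0, 0, 0], "fingers": 0.58}, {"linear": [0.0036, 0.0128, 0], "rotation": [0, 0, 0], "fingers": 0.58}, {"linear": [0.0036, 0.0128, 0], "rotation": [0, 0, 0], "fingers": 0.58}, {"linear": [0.0036, 0.0128, 0], "rotation": [0, 0, 0], "fingers": 0.58}, {"linear": [0.0036, 0.0128, 0], "rotation": [0, 0, 0], "fingers": 0.58}, {"linear": [0.0036, 0.0128, 0], "rotation": [0, 0, 0], "fingers": 0.58}, {"linear": [0, 0, 0], "rotation": [0, 0, 0], "fingers": 0.58}, {"linear": [0, 0, 0], "rotation": [0, 0, 0], "fingers": 0.58}])

```text
time_s: 14.72
position: [385.7, -250.2, 46.9]
tool_rot: [[0.271, 0.963, 0.0], [0.963, -0.271, -0.0], [-0.0, 0.0, -1.0]]
ft_force: [-1.0, -3.6, 3.8]
finger_gap: 35.6
grasp_force: 2.9
```

```bash
cat > look.py <<'E'
from h import *
s=r.get_state();p=s["position"];R=np.array(s["tool_rot"]);print(np.round(p,1),s["finger_gap"],s["ft_force"],s["time_s"])
pan=np.array([534,49.5]);U=np.array([.955,-.296]);V=np.array([.296,.955])
i=r.camera_info("wrist");im=r.get_image("wrist");cv2.imwrite("pics/w_%d.png"%(s["time_s"]*100),im[:,:,::-1])
r.get_image("top")
for c in ("wrist","top"):
  for t in ["honey_jar","timer","pan_center"]:
    for d in r.tip_of(t,c):
      q=np.array(d["xyz"])
      if d["p"]>.3 and q[1]>-400:
        a=q[:2]-p[:2]; print(c,t,np.round(q),round(d["p"],2),"uv",np.round([(q[:2]-pan)@U,(q[:2]-pan)@V]),"tool",np.round([a@R[:2,0],a@R[:2,1]],1))
# red lid blob in the wrist picture
h=cv2.cvtColor(im,cv2.COLOR_RGB2HSV);m=cv2.inRange(h,(0,120,90),(8,255,255))|cv2.inRange(h,(172,120,90),(180,255,255))
m=cv2.morphologyEx(m,cv2.MORPH_OPEN,np.ones((5,5)))
for c in cv2.findContours(m,0,2)[0]:
    if cv2.contourArea(c)>1200:
        (x,y),rad=cv2.minEnclosingCircle(c);q=fish(i,x,y,106);a=q[:2]-p[:2]
        print("lid",round(x),round(y),round(rad),np.round(q),"uv",np.round([(q[:2]-pan)@U,(q[:2]-pan)@V]),"tool",np.round([a@R[:2,0],a@R[:2,1]],1))
E
python3 look.py
```

```text
[ 385.7 -250.2   46.9] 35.607680875455955 [-0.95060267 -3.57405726  3.76698068] 14.725
wrist honey_jar [ 395. -216.   25.] 0.58 uv [ -54. -295.] tool [35.1 -0.4]
top honey_jar [ 395. -215.   25.] 0.56 uv [ -55. -294.] tool [36.  -0.8]
top timer [ 510. -108.   20.] 0.67 uv [  24. -158.] tool [170.4  81. ]
top timer [670. 330.  10.] 0.34 uv [ 47. 308.] tool [635.4 116.6]
top pan_center [536.  49.  20.] 0.64 uv [ 2. -0.] tool [328.5  63.7]
lid 260 184 72 [ 396. -214.  106.] uv [ -54. -292.] tool [37.9 -0.4]
```

View pics/w_1472.png

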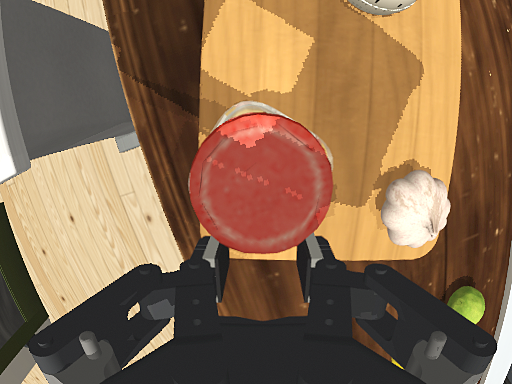

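The jar is nested between the fingertips (lid centre (260,184)), upright and clear of the garlic at (415,208). I'll keep pushing.

>>> step_arm(commands=[{"linear": [0.0045, 0.016, 0], "rotation": [0, 0, 0], "fingers": 0.58}, {"linear": [0.0045, 0.016, 0], "rotation": [0, 0, 0], "fingers": 0.58}, {"linear": [0.0045, 0.016, 0], "rotation": [0, 0, 0], "fingers": 0.58}, {"linear": [0.0045, 0.016, 0], "rotation": [0, 0, 0], "fingers": 0.58}, {"linear": [0.0045, 0.016, 0], "rotation": [0, 0, 0], "fingers": 0.58}, {"linear": [0.0045, 0.016, 0], "rotation": [0, 0, 0], "fingers": 0.58}, {"linear": [0.0045, 0.016, 0], "rotation": [0, 0, 0], "fingers": 0.58}, {"linear": [0.0045, 0.016, 0], "rotation": [0, 0, 0], "fingers": 0.58}, {"linear": [0.0045, 0.016, 0], "rotation": [0, 0, 0], "fingers": 0.58}, {"linear": [0.0045, 0.016, 0], "rotation": [0, 0, 0], "fingers": 0.58}])

```text
time_s: 16.38
position: [398.9, -202.0, 47.0]
tool_rot: [[0.27, 0.963, -0.0], [0.963, -0.27, -0.0], [-0.0, -0.0, -1.0]]
ft_force: [-2.5, -5.3, 5.9]
finger_gap: 36.0
grasp_force: 3.8
```

```bash
python3 look.py
```

```text
[ 398.9 -202.    47. ] 36.04278953563989 [-2.46873025 -5.31806167  5.93762537] 16.375
wrist honey_jar [ 409. -171.   26.] 0.62 uv [ -54. -247.] tool [33.   1.3]
wrist timer [ 510. -106.   23.] 0.62 uv [  23. -156.] tool [122.   80.7]
top honey_jar [ 407. -166.   24.] 0.59 uv [ -57. -243.] tool [37.3 -1.8]
top honey_jar [536.  52.   0.] 0.35 uv [1. 3.] tool [282.   62.7]
top timer [ 509. -108.   21.] 0.74 uv [  22. -158.] tool [120.2  80.2]
top pan_center [533.  48.  19.] 0.55 uv [-0. -2.] tool [276.9  62. ]
lid 260 184 72 [ 409. -166.  106.] uv [ -56. -243.] tool [37.7 -0.4]
```

The vertical force has built up to about 6 N, so the fingertips are dragging the jar down. I'll back off, tilt the tips forward 15° for a lower, single-height contact, and push again.

>>> step_arm(commands=[{"linear": [-0.009, -0.032, 0], "rotation": [0, 0, 0], "fingers": 0.58}, {"linear": [0, 0, 0], "rotation": [0, 0, 0], "fingers": 0.58}, {"linear": [0, 0, 0], "rotation": [0, 0, 0], "fingers": 0.58}])

```text
time_s: 17.15
position: [396.0, -211.5, 46.6]
tool_rot: [[0.272, 0.962, -0.001], [0.962, -0.272, 0.001], [0.001, -0.001, -1.0]]
ft_force: [0.1, 0.5, 0.1]
finger_gap: 35.7
grasp_force: 0.0
```

>>> step_arm(commands=[{"linear": [0, 0, 0], "rotation": [0.02, -0.0056, 0], "fingers": 0.58}, {"linear": [0, 0, 0], "rotation": [0.02, -0.0056, 0], "fingers": 0.58}, {"linear": [0, 0, -0.018], "rotation": [0, 0, 0], "fingers": 0.58}, {"linear": [0, 0, -0.018], "rotation": [0, 0, 0], "fingers": 0.58}, {"linear": [0, 0, 0], "rotation": [0, 0, 0], "fingers": 0.58}, {"linear": [0, 0, 0], "rotation": [0, 0, 0], "fingers": 0.58}])

```text
time_s: 17.9
position: [396.4, -210.6, 36.2]
tool_rot: [[0.26, 0.963, 0.069], [0.931, -0.269, 0.248], [0.258, -0.001, -0.966]]
ft_force: [0.1, 0.4, -0.8]
finger_gap: 36.0
grasp_force: 0.0
```

```bash
python3 look.py
```

```text
[ 396.4 -210.6   36.2] 35.98198312695513 [ 0.08637862  0.4241947  -0.77454122] 17.9
wrist honey_jar [ 409. -171.   26.] 0.9 uv [ -54. -248.] tool [40.1  1.1]
wrist timer [ 510. -106.   22.] 0.79 uv [  23. -156.] tool [126.5  81.2]
top honey_jar [ 407. -166.   22.] 0.75 uv [ -58. -244.] tool [44.2 -1.9]
top timer [ 509. -107.   19.] 0.56 uv [  23. -157.] tool [125.5  81.1]
top timer [ 496. -271.   21.] 0.43 uv [  58. -318.] tool [-30.6 111.8]
top pan_center [ 508. -107.   18.] 0.75 uv [  21. -157.] tool [125.3  79.3]
top pan_center [535.  51.  17.] 0.74 uv [1. 2.] tool [279.3  63.3]
lid 256 136 73 [ 405. -170.  106.] uv [ -58. -248.] tool [39.8 -2.3]
```

>>> step_arm(commands=[{"linear": [0.0047, 0.016, 0], "rotation": [0, 0, 0], "fingers": 0.58}, {"linear": [0.0047, 0.016, 0], "rotation": [0, 0, 0], "fingers": 0.58}, {"linear": [0.0047, 0.016, 0], "rotation": [0, 0, 0], "fingers": 0.58}, {"linear": [0.0047, 0.016, 0], "rotation": [0, 0, 0], "fingers": 0.58}, {"linear": [0.0047, 0.016, 0], "rotation": [0, 0, 0], "fingers": 0.58}, {"linear": [0.0047, 0.016, 0], "rotation": [0, 0, 0], "fingers": 0.58}])

```text
time_s: 19.05
position: [405.2, -183.0, 36.1]
tool_rot: [[0.262, 0.963, 0.07], [0.93, -0.271, 0.248], [0.258, 0.0, -0.966]]
ft_force: [-0.2, -1.6, 0.1]
finger_gap: 35.9
grasp_force: 1.0
```

```bash
python3 look.py
```

```text
[ 405.2 -183.    36.1] 35.94129368028994 [-0.21681961 -1.60105056  0.11136193] 19.05
wrist honey_jar [ 412. -158.   23.] 0.59 uv [ -55. -234.] tool [25.4  0.1]
wrist timer [ 511. -107.   23.] 0.79 uv [  24. -156.] tool [98.5 81.1]
top honey_jar [ 408. -151.   21.] 0.98 uv [ -61. -229.] tool [30.2 -5.9]
top timer [ 507. -107.   18.] 0.56 uv [  21. -157.] tool [97.4 77.5]
lid 259 172 74 [ 411. -158.  106.] uv [ -56. -234.] tool [25.3 -1. ]
```

The contact is clean now, at 1.6 N and with no vertical load. I'll continue along the board.

>>> step_arm(commands=[{"linear": [0.0049, 0.016, 0], "rotation": [0, 0, 0], "fingers": 0.58}, {"linear": [0.0049, 0.016, 0], "rotation": [0, 0, 0], "fingers": 0.58}, {"linear": [0.0049, 0.016, 0], "rotation": [0, 0, 0], "fingers": 0.58}, {"linear": [0.0049, 0.016, 0], "rotation": [0, 0, 0], "fingers": 0.58}, {"linear": [0.0049, 0.016, 0], "rotation": [0, 0, 0], "fingers": 0.58}, {"linear": [0.0049, 0.016, 0], "rotation": [0, 0, 0], "fingers": 0.58}, {"linear": [0.0049, 0.016, 0], "rotation": [0, 0, 0], "fingers": 0.58}, {"linear": [0.0049, 0.016, 0], "rotation": [0, 0, 0], "fingers": 0.58}, {"linear": [0.0049, 0.016, 0], "rotation": [0, 0, 0], "fingers": 0.58}, {"linear": [0.0049, 0.016, 0], "rotation": [0, 0, 0], "fingers": 0.58}])

```text
time_s: 20.7
position: [419.6, -134.7, 36.1]
tool_rot: [[0.262, 0.963, 0.07], [0.93, -0.271, 0.249], [0.258, -0.0, -0.966]]
ft_force: [-0.2, -1.6, 0.1]
finger_gap: 36.0
grasp_force: 1.1
```

>>> step_arm(commands=[{"linear": [0.0049, 0.016, 0], "rotation": [0, 0, 0], "fingers": 0.58}, {"linear": [0.0049, 0.016, 0], "rotation": [0, 0, 0], "fingers": 0.58}, {"linear": [0.0049, 0.016, 0], "rotation": [0, 0, 0], "fingers": 0.58}, {"linear": [0.0049, 0.016, 0], "rotation": [0, 0, 0], "fingers": 0.58}, {"linear": [0.0049, 0.016, 0], "rotation": [0, 0, 0], "fingers": 0.58}])

```text
time_s: 21.32
position: [427.0, -110.7, 36.1]
tool_rot: [[0.262, 0.963, 0.07], [0.93, -0.271, 0.248], [0.258, -0.0, -0.966]]
ft_force: [-0.4, -1.4, 0.8]
finger_gap: 35.5
grasp_force: 1.1
```

```bash
python3 look.py
```

```text
[ 427.  -110.7   36.1] 35.54078247377343 [-0.4317085  -1.43537363  0.81591786] 21.325
wrist honey_jar [ 470. -167.   -0.] 0.74 uv [   3. -226.] tool [-41.3  56.7]
wrist honey_jar [433. -87.  21.] 0.66 uv [ -56. -160.] tool [23.7 -0.4]
wrist timer [ 510. -106.   22.] 0.66 uv [  23. -155.] tool [26.3 78.2]
top honey_jar [433. -80.  23.] 0.68 uv [ -58. -153.] tool [30.4 -2.5]
top timer [ 511. -105.   18.] 0.85 uv [  24. -154.] tool [27.4 79.6]
top pan_center [536.  49.  17.] 0.97 uv [2. 0.] tool [177.1  61.8]
lid 259 173 74 [433. -85. 106.] uv [ -56. -159.] tool [25.1 -0.8]
```

>>> step_arm(commands=[{"linear": [-0.0023, 0.0159, 0], "rotation": [0, 0, -0.0124], "fingers": 0.58}, {"linear": [-0.0013, 0.0156, 0], "rotation": [0, 0, -0.0124], "fingers": 0.58}, {"linear": [-0.0003, 0.0151, 0], "rotation": [0, 0, -0.0124], "fingers": 0.58}, {"linear": [0.0006, 0.0146, 0], "rotation": [0, 0, -0.0124], "fingers": 0.58}, {"linear": [0.0014, 0.0141, 0], "rotation": [0, 0, -0.0124], "fingers": 0.58}, {"linear": [0, 0, 0], "rotation": [0, 0, 0], "fingers": 0.58}])

```text
time_s: 22.48
position: [425.4, -87.7, 36.1]
tool_rot: [[0.595, 0.788, 0.158], [0.761, -0.615, 0.204], [0.258, -0.001, -0.966]]
ft_force: [-0.4, -0.4, 0.4]
finger_gap: 35.9
grasp_force: 0.5
```

```bash
python3 look.py
```

```text
[425.4 -87.7  36.1] 35.938336737975824 [-0.38695567 -0.3874374   0.42672675] 22.475
wrist honey_jar [441. -66.  22.] 0.55 uv [ -55. -138.] tool [25.7 -1. ]
wrist timer [ 509. -106.   26.] 0.73 uv [  22. -156.] tool [35.5 77.3]
top honey_jar [440. -62.  24.] 0.91 uv [ -57. -134.] tool [28.4 -4.8]
top honey_jar [532.  53.   3.] 0.7 uv [-3.  3.] tool [170.6  -2.5]
top honey_jar [ 494. -275.   19.] 0.55 uv [  58. -322.] tool [-101.7  169.6]
top honey_jar [521. 347.   5.] 0.52 uv [-101.  280.] tool [ 387.8 -192.1]
top timer [ 508. -107.   18.] 0.7 uv [  22. -157.] tool [34.7 77.2]
top pan_center [533.  50.  17.] 0.69 uv [-1.  0.] tool [168.8   0.6]
lid 258 172 74 [441. -66. 106.] uv [ -55. -138.] tool [25.7 -1.2]
```

>>> step_arm(commands=[{"linear": [0.0105, 0.0129, 0], "rotation": [0, 0, 0], "fingers": 0.58}, {"linear": [0.0105, 0.0129, 0], "rotation": [0, 0, 0], "fingers": 0.58}, {"linear": [0.0105, 0.0129, 0], "rotation": [0, 0, 0], "fingers": 0.58}, {"linear": [0.0105, 0.0129, 0], "rotation": [0, 0, 0], "fingers": 0.58}, {"linear": [0.0105, 0.0129, 0], "rotation": [0, 0, 0], "fingers": 0.58}, {"linear": [0.0105, 0.0129, 0], "rotation": [0, 0, 0], "fingers": 0.58}, {"linear": [0.0105, 0.0129, 0], "rotation": [0, 0, 0], "fingers": 0.58}, {"linear": [0.0105, 0.0129, 0], "rotation": [0, 0, 0], "fingers": 0.58}])

```text
time_s: 23.88
position: [451.7, -57.2, 36.1]
tool_rot: [[0.595, 0.788, 0.159], [0.761, -0.616, 0.203], [0.258, -0.0, -0.966]]
ft_force: [-1.3, -2.0, 1.8]
finger_gap: 35.9
grasp_force: 1.3
```

```bash
python3 look.py
```

```text
[451.7 -57.2  36.1] 35.91357329638512 [-1.30670065 -2.03719183  1.77380082] 23.875
wrist honey_jar [470. -38.  25.] 0.89 uv [ -35. -103.] tool [25.2  2.6]
wrist honey_jar [ 506. -111.   22.] 0.59 uv [  21. -161.] tool [-8.5 76.2]
wrist timer [ 507. -107.   23.] 0.77 uv [  21. -157.] tool [-4.6 74.4]
wrist pan_center [537.  48.  20.] 0.67 uv [ 3. -1.] tool [130.8   2.3]
top honey_jar [466. -32.  22.] 0.56 uv [-41. -98.] tool [27.7 -4.7]
top timer [ 510. -108.   21.] 0.65 uv [  24. -157.] tool [-3.8 77. ]
top pan_center [535.  50.  18.] 0.56 uv [1. 0.] tool [130.8  -0.4]
lid 260 173 73 [467. -36. 106.] uv [ -38. -102.] tool [25.3 -0.6]
```

>>> step_arm(commands=[{"linear": [0.0063, 0.0077, 0], "rotation": [0, 0, 0], "fingers": 0.58}, {"linear": [0.0063, 0.0077, 0], "rotation": [0, 0, 0], "fingers": 0.58}, {"linear": [0.0063, 0.0077, 0], "rotation": [0, 0, 0], "fingers": 0.58}, {"linear": [0.0063, 0.0077, 0], "rotation": [0, 0, 0], "fingers": 0.58}, {"linear": [0.0063, 0.0077, 0], "rotation": [0, 0, 0], "fingers": 0.58}, {"linear": [0.0063, 0.0077, 0], "rotation": [0, 0, 0], "fingers": 0.58}])

```text
time_s: 25.02
position: [462.9, -43.6, 36.5]
tool_rot: [[0.595, 0.788, 0.159], [0.761, -0.616, 0.203], [0.258, 0.0, -0.966]]
ft_force: [-5.0, -5.0, 8.5]
finger_gap: 36.0
grasp_force: 5.1
```

```bash
python3 look.py
```

```text
[462.9 -43.6  36.5] 36.00492439013787 [-4.9888095  -4.97463232  8.51590767] 25.025
wrist honey_jar [478. -24.  22.] 0.81 uv [-31. -87.] tool [23.8  0.2]
wrist timer [ 511. -108.   22.] 0.56 uv [  24. -158.] tool [-21.   77.6]
wrist pan_center [537.  50.  22.] 0.94 uv [3. 1.] tool [115.3   1.4]
top honey_jar [475. -21.  22.] 0.75 uv [-36. -85.] tool [24.4 -4.4]
top honey_jar [516. 322.  -2.] 0.35 uv [-98. 255.] tool [ 309.7 -182.9]
top timer [ 510. -106.   20.] 0.7 uv [  23. -156.] tool [-19.8  75.6]
top pan_center [537.  48.  19.] 0.93 uv [ 3. -0.] tool [113.9   1.6]
top pan_center [349. 338.   5.] 0.51 uv [-262.  221.] tool [ 222.7 -324.6]
lid 259 171 73 [479. -22. 106.] uv [-32. -85.] tool [25.8 -1. ]
```

Vertical load has risen again at the board edge, so I'll look before going further.

```bash
ls pics | tail -4; python3 - <<'E'
from h import *
w=cv2.imread("pics/w_2502.png")
t=r.get_image("top")[180:270,150:300,::-1]; s=r.get_image("scene")[180:270,190:340,::-1]
row=np.hstack([cv2.resize(x,(400,240),interpolation=cv2.INTER_CUBIC) for x in (t,s)])
wc=cv2.resize(w[60:310,60:460],(576,360))
can=np.zeros((600,800,3),np.uint8); can[:240]=row; can[240:,:576]=wc; cv2.imwrite("pics/combo.png",can)
E
```

```text
w_2247.png
w_2387.png
w_2502.png
wrist4.png
```

View pics/combo.png

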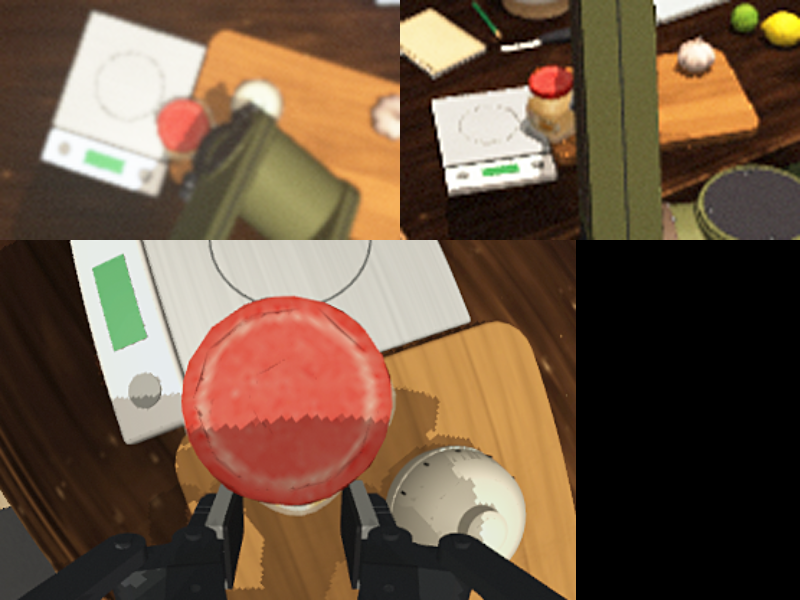

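The combined view shows the jar at the board edge, front just over the pan and in line with the ring. The timer is standing, and the fingers lie either side of the jar's rear. I'll check for tilt against the earlier frames numerically, then relieve the contact.

```bash
python3 - <<'E'
from h import *
i=r.camera_info("wrist");E=np.array(i["extrinsics"]);s=r.get_state();R=np.array(s["tool_rot"]);d=R[:2,0]/np.hypot(*R[:2,0])
print("cam fwd",(E[:2,3]-s["position"][:2])@d,E[2,3])
for n in ("w_1905","w_2132","w_2247","w_2387","w_2502"):
    im=cv2.imread(f"pics/{n}.png"); print(n,[im[y,260][::-1].tolist() for y in range(236,262,3)])
    h=cv2.cvtColor(im,cv2.COLOR_BGR2HSV);m=cv2.inRange(h,(0,120,90),(8,255,255))|cv2.inRange(h,(172,120,90),(180,255,255))
    m=cv2.morphologyEx(m,cv2.MORPH_OPEN,np.ones((5,5)));c=max(cv2.findContours(m,0,2)[0],key=cv2.contourArea)
    print(cv2.fitEllipse(c),cv2.boundingRect(c))
E
```

```text
cam fwd 20.93132002107041 226.73306144757825
w_1905 [[202, 111, 92], [200, 96, 78], [197, 78, 65], [204, 177, 146], [197, 173, 141], [165, 117, 63], [166, 119, 64], [167, 119, 65], [166, 118, 64]]
((259.18072509765625, 172.47901916503906), (144.7069549560547, 145.53802490234375), 60.91630172729492) (186, 100, 147, 145)
w_2132 [[171, 88, 73], [169, 75, 61], [166, 60, 48], [163, 119, 94], [161, 138, 109], [126, 86, 45], [125, 85, 45], [125, 86, 44], [126, 89, 46]]
((259.4910888671875, 172.66058349609375), (144.76150512695312, 145.53236389160156), 50.401939392089844) (187, 100, 146, 145)
w_2247 [[159, 76, 63], [158, 65, 52], [155, 46, 36], [166, 155, 127], [141, 115, 87], [112, 77, 37], [117, 79, 40], [117, 79, 40], [116, 78, 41]]
((258.3950500488281, 171.72952270507812), (144.42251586914062, 145.53311157226562), 53.22382354736328) (185, 99, 147, 145)
w_2387 [[161, 84, 69], [160, 70, 54], [157, 57, 44], [155, 101, 79], [172, 155, 128], [113, 77, 37], [117, 80, 40], [121, 81, 43], [119, 81, 41]]
((260.0596618652344, 172.75503540039062), (144.34075927734375, 145.2850341796875), 43.58476257324219) (187, 100, 147, 145)
w_2502 [[164, 74, 61], [162, 61, 50], [158, 45, 33], [207, 213, 194], [180, 158, 128], [139, 100, 57], [135, 93, 49], [134, 92, 48], [134, 91, 45]]
((258.8575134277344, 171.37277221679688), (143.985107421875, 145.08154296875), 57.502010345458984) (186, 99, 146, 145)
```

>>> step_arm(commands=[{"linear": [-0.0126, -0.0155, 0], "rotation": [0, 0, 0], "fingers": 0.58}, {"linear": [0, 0, 0], "rotation": [0, 0, 0], "fingers": 0.58}])

```text
time_s: 25.78
position: [459.0, -48.1, 36.0]
tool_rot: [[0.596, 0.787, 0.159], [0.76, -0.617, 0.204], [0.258, -0.001, -0.966]]
ft_force: [-0.2, 0.2, 0.6]
finger_gap: 36.0
grasp_force: 0.0
```

```bash
python3 look.py
```

```text
[459.  -48.1  36. ] 35.968608968186714 [-0.17945319  0.18156012  0.61168217] 25.775
wrist honey_jar [482. -26.  25.] 0.84 uv [-27. -87.] tool [30.6  4.6]
wrist timer [ 509. -107.   24.] 0.93 uv [  22. -157.] tool [-15.2  75.7]
wrist timer [480. -24.  24.] 0.48 uv [-30. -86.] tool [30.7  1.4]
wrist pan_center [538.  45.  19.] 0.86 uv [ 5. -3.] tool [118.   5.]
top honey_jar [476. -20.  22.] 0.79 uv [-34. -83.] tool [31.7 -3.4]
top timer [ 507. -108.   19.] 0.58 uv [  20. -158.] tool [-16.9  74.4]
top pan_center [535.  50.  17.] 0.62 uv [0. 1.] tool [119.6  -0.8]
lid 263 166 73 [477. -26. 106.] uv [-32. -89.] tool [27.9  0.5]
```

The jar rocked back flat as soon as I let off. At the edge it leans the 2 mm onto the pan, and the fingers resist its rear rising. I'll push in short strokes with a slight upward drift and watch the vertical force.

>>> step_arm(commands=[{"linear": [0.0061, 0.0079, 0], "rotation": [0, 0, 0], "fingers": 0.58}, {"linear": [0.0061, 0.0079, 0.0015], "rotation": [0, 0, 0], "fingers": 0.58}, {"linear": [0.0061, 0.0079, 0.002], "rotation": [0, 0, 0], "fingers": 0.58}, {"linear": [0.0061, 0.0079, 0.002], "rotation": [0, 0, 0], "fingers": 0.58}])

```text
time_s: 26.68
position: [465.7, -38.5, 38.1]
tool_rot: [[0.595, 0.788, 0.158], [0.762, -0.615, 0.204], [0.258, -0.001, -0.966]]
ft_force: [-3.7, -2.9, 6.5]
finger_gap: 36.0
grasp_force: 4.1
```

>>> step_arm(commands=[{"linear": [0, 0, 0.004], "rotation": [0, 0, 0], "fingers": 0.58}, {"linear": [0, 0, 0], "rotation": [0, 0, 0], "fingers": 0.58}])

```text
time_s: 26.92
position: [466.1, -38.4, 38.9]
tool_rot: [[0.595, 0.788, 0.158], [0.761, -0.616, 0.204], [0.258, -0.001, -0.966]]
ft_force: [-1.4, -1.0, 0.7]
finger_gap: 36.1
grasp_force: 1.3
```

```bash
python3 look.py
```

```text
[466.1 -38.4  38.9] 36.05912779249252 [-1.3732582  -1.02620981  0.73256822] 26.925
wrist honey_jar [479. -24.  26.] 0.85 uv [-31. -86.] tool [18.5  0.9]
wrist honey_jar [536.  52.  20.] 0.34 uv [1. 2.] tool [109.9  -0.5]
wrist timer [ 507. -108.   24.] 0.69 uv [  21. -159.] tool [-29.   74.9]
wrist pan_center [537.  52.  18.] 0.82 uv [2. 3.] tool [110.9  -0.3]
top honey_jar [481. -20.  25.] 0.67 uv [-30. -82.] tool [23.1  0.6]
top timer [668. 334.   6.] 0.69 uv [ 44. 311.] tool [403.3 -70.2]
top timer [ 510. -108.   16.] 0.46 uv [  24. -157.] tool [-26.5  77.7]
top pan_center [532.  47.  16.] 0.92 uv [-2. -3.] tool [104.3  -1.2]
lid 257 166 72 [483. -14. 106.] uv [-30. -76.] tool [28.  -1.8]
```

>>> step_arm(commands=[{"linear": [0.0061, 0.0079, 0.002], "rotation": [0, 0, 0], "fingers": 0.58}, {"linear": [0.0061, 0.0079, 0.003], "rotation": [0, 0, 0], "fingers": 0.58}, {"linear": [0, 0, 0.002], "rotation": [0, 0, 0], "fingers": 0.58}])

```text
time_s: 27.7
position: [470.7, -34.0, 41.2]
tool_rot: [[0.595, 0.788, 0.16], [0.761, -0.616, 0.203], [0.258, 0.001, -0.966]]
ft_force: [-1.4, -1.0, 0.9]
finger_gap: 36.1
grasp_force: 0.7
```

```bash
python3 look.py
```

```text
[470.7 -34.   41.2] 36.06153055826508 [-1.41113585 -0.95501513  0.88847606] 27.7
wrist honey_jar [480. -25.  24.] 0.56 uv [-29. -87.] tool [12.4  2.4]
wrist timer [ 509. -108.   22.] 0.97 uv [  23. -158.] tool [-33.2  76. ]
wrist pan_center [536.  51.  16.] 0.71 uv [1. 2.] tool [103.5  -1. ]
top timer [ 509. -108.   18.] 0.59 uv [  23. -158.] tool [-33.3  75.9]
top pan_center [533.  51.  14.] 0.66 uv [-1.  1.] tool [101.5  -2.9]
lid 254 161 70 [487.  -7. 106.] uv [-28. -68.] tool [30.3 -3.3]
```

The jar is tipping rather than sliding, because my contact is too high. I'll back off at once, then return with the fingers nearly closed, tilted 30° and much lower.

>>> step_arm(commands=[{"linear": [-0.0061, -0.0079, -0.003], "rotation": [0, 0, 0], "fingers": 0.58}, {"linear": [-0.0061, -0.0079, -0.003], "rotation": [0, 0, 0], "fingers": 0.58}, {"linear": [-0.0061, -0.0079, -0.003], "rotation": [0, 0, 0], "fingers": 0.58}, {"linear": [-0.0081, -0.0105, 0], "rotation": [0, 0, 0], "fingers": 0.58}, {"linear": [-0.02, -0.026, 0], "rotation": [0, 0, 0], "fingers": 0.58}, {"linear": [-0.02, -0.026, 0], "rotation": [0, 0, 0], "fingers": 0.81}, {"linear": [0, 0, 0], "rotation": [0.0164, -0.0128, 0], "fingers": 0.81}, {"linear": [0, 0, 0], "rotation": [0.0164, -0.0128, 0], "fingers": 0.81}, {"linear": [0, 0, 0], "rotation": [0, 0, 0], "fingers": 0.81}])

```text
time_s: 29.22
position: [448.6, -61.7, 37.3]
tool_rot: [[0.542, 0.784, 0.303], [0.68, -0.621, 0.389], [0.493, -0.005, -0.87]]
ft_force: [0.1, -0.9, -0.5]
finger_gap: 16.0
grasp_force: 0.0
```

```bash
python3 look.py; python3 -c "
from bench import r
import numpy as np
s=r.get_state();print(np.round(s['tool_rot'],3).tolist(),s['qpos'])"
```

```text
[448.6 -61.7  37.3] 16.03444580918404 [ 0.06384647 -0.92251757 -0.47144033] 29.225
wrist honey_jar [483. -24.  23.] 0.72 uv [-27. -86.] tool [44.1  3.7]
wrist timer [ 510. -106.   21.] 0.79 uv [  23. -156.] tool [ 3.  75.4]
wrist pan_center [534.  50.  22.] 0.94 uv [0. 0.] tool [122.1  -1.8]
top honey_jar [482. -18.  23.] 0.8 uv [-30. -80.] tool [47.2 -1. ]
top timer [ 508. -108.   20.] 0.85 uv [  21. -158.] tool [ 0.3 75. ]
top timer [ 468. -170.   -1.] 0.39 uv [   2. -229.] tool [-63.4  82.2]
top pan_center [534.  44.  18.] 0.68 uv [ 1. -5.] tool [118.2   1. ]
lid 265 101 63 [478. -28. 106.] uv [-31. -91.] tool [38.8  1.9]
[[0.534, 0.79, 0.302], [0.687, -0.614, 0.39], [0.493, -0.001, -0.87]] [-0.69328977  0.37354625  2.14411451  0.75657169  0.80046623 -0.61900451]
```

>>> step_arm(commands=[{"linear": [0, 0, -0.017], "rotation": [0, 0, 0], "fingers": 0.81}, {"linear": [0, 0, -0.017], "rotation": [0, 0, 0], "fingers": 0.81}, {"linear": [0.01, 0.0133, 0], "rotation": [0, 0, 0], "fingers": 0.81}, {"linear": [0.006, 0.008, 0], "rotation": [0, 0, 0], "fingers": 0.81}, {"linear": [0.006, 0.008, 0], "rotation": [0, 0, 0], "fingers": 0.81}, {"linear": [0.006, 0.008, 0], "rotation": [0, 0, 0], "fingers": 0.81}])

```text
time_s: 30.38
position: [458.5, -48.3, 28.0]
tool_rot: [[0.536, 0.788, 0.303], [0.685, -0.615, 0.39], [0.493, -0.002, -0.87]]
ft_force: [0.8, -0.6, 0.5]
finger_gap: 16.2
grasp_force: 0.0
```

```bash
python3 look.py
```

```text
[458.5 -48.3  28. ] 16.155177957733716 [ 0.76275701 -0.64681044  0.49318919] 30.375
wrist honey_jar [483. -25.  23.] 0.93 uv [-27. -87.] tool [28.9  5.1]
wrist timer [ 510. -107.   23.] 0.68 uv [  23. -156.] tool [-12.6  76.3]
wrist pan_center [538.  51.  21.] 0.76 uv [3. 2.] tool [110.4   1.6]
top honey_jar [480. -24.  21.] 0.66 uv [-30. -87.] tool [27.8  1.8]
top timer [ 509. -106.   18.] 0.56 uv [  22. -156.] tool [-12.7  75.2]
lid 267 123 71 [478. -27. 106.] uv [-31. -90.] tool [24.8  2.5]
```

>>> step_arm(commands=[{"linear": [0.006, 0.008, 0], "rotation": [0, 0, 0], "fingers": 0.81}, {"linear": [0.006, 0.008, 0], "rotation": [0, 0, 0], "fingers": 0.81}, {"linear": [0.006, 0.008, 0], "rotation": [0, 0, 0], "fingers": 0.81}])

```text
time_s: 31.15
position: [464.1, -41.6, 28.0]
tool_rot: [[0.536, 0.788, 0.303], [0.685, -0.616, 0.389], [0.493, -0.001, -0.87]]
ft_force: [-1.5, -2.0, 2.4]
finger_gap: 16.1
grasp_force: 1.5
```

```bash
python3 look.py
```

```text
[464.1 -41.6  28. ] 16.120227665862856 [-1.48419837 -2.03952069  2.4034579 ] 31.15
wrist honey_jar [482. -23.  23.] 0.73 uv [-28. -84.] tool [22.9  2.7]
wrist timer [ 510. -107.   26.] 0.55 uv [  23. -157.] tool [-20.3  76.5]
wrist pan_center [538.  49.  20.] 0.88 uv [4. 1.] tool [101.6   2.1]
top honey_jar [483. -20.  24.] 0.84 uv [-28. -81.] tool [25.5  1.6]
top timer [ 509. -108.   20.] 0.59 uv [  23. -158.] tool [-21.8  76.2]
top pan_center [535.  46.  19.] 0.9 uv [ 2. -3.] tool [98.3  1.8]
lid 265 129 71 [481. -22. 106.] uv [-30. -84.] tool [22.2  1.3]
```

>>> step_arm(commands=[{"linear": [0.006, 0.008, 0], "rotation": [0, 0, 0], "fingers": 0.81}, {"linear": [0.006, 0.008, 0], "rotation": [0, 0, 0], "fingers": 0.81}])

```text
time_s: 31.8
position: [467.6, -36.7, 28.1]
tool_rot: [[0.536, 0.788, 0.303], [0.685, -0.616, 0.389], [0.493, -0.001, -0.87]]
ft_force: [-1.9, -2.4, 3.1]
finger_gap: 16.4
grasp_force: 1.5
```

```bash
python3 look.py
```

```text
[467.6 -36.7  28.1] 16.41843686366822 [-1.87808559 -2.42236528  3.07618009] 31.8
wrist honey_jar [485. -22.  19.] 0.58 uv [-26. -82.] tool [19.9  4.5]
wrist timer [ 510. -106.   20.] 0.66 uv [  23. -156.] tool [-24.8  76.1]
top honey_jar [487. -16.  23.] 0.59 uv [-26. -77.] tool [24.1  2.7]
top timer [ 509. -108.   17.] 0.48 uv [  22. -157.] tool [-26.5  76. ]
top pan_center [534.  46.  17.] 0.64 uv [ 1. -3.] tool [92.5  1. ]
lid 261 126 71 [484. -15. 106.] uv [-29. -76.] tool [23.6 -0.3]
```

>>> step_arm(commands=[{"linear": [0.006, 0.008, 0], "rotation": [0, 0, 0], "fingers": 0.81}, {"linear": [0.006, 0.008, 0], "rotation": [0, 0, 0], "fingers": 0.81}])

```text
time_s: 32.45
position: [471.1, -31.8, 28.0]
tool_rot: [[0.536, 0.788, 0.303], [0.685, -0.616, 0.389], [0.493, -0.001, -0.87]]
ft_force: [-0.6, -2.9, 2.8]
finger_gap: 16.0
grasp_force: 1.5
```

```bash
python3 look.py
```

```text
[471.1 -31.8  28. ] 16.011174448899787 [-0.64998214 -2.88138293  2.7863744 ] 32.45
wrist honey_jar [489. -16.  22.] 0.68 uv [-23. -76.] tool [20.6  4.7]
wrist timer [ 509. -107.   22.] 0.65 uv [  23. -157.] tool [-31.1  76.3]
wrist pan_center [ 510. -107.   25.] 0.47 uv [  24. -156.] tool [-30.5  77.3]
top honey_jar [488. -12.  22.] 0.84 uv [-26. -73.] tool [22.3  1.3]
top honey_jar [ 496. -272.   21.] 0.54 uv [  58. -318.] tool [-151.1  166.9]
top timer [ 507. -108.   20.] 0.57 uv [  21. -159.] tool [-33.1  75.8]
top pan_center [536.  49.  14.] 0.68 uv [2. 0.] tool [90.3  1.7]
lid 258 125 70 [487.  -9. 106.] uv [-27. -70.] tool [24.  -1.2]
```

It slides now with steady light force. I'll release the contact briefly to drop the vertical load, then continue.

>>> step_arm(commands=[{"linear": [-0.006, -0.008, 0], "rotation": [0, 0, 0], "fingers": 0.81}, {"linear": [0.006, 0.008, 0], "rotation": [0, 0, 0], "fingers": 0.81}, {"linear": [0.006, 0.008, 0], "rotation": [0, 0, 0], "fingers": 0.81}, {"linear": [0.006, 0.008, 0], "rotation": [0, 0, 0], "fingers": 0.81}])

```text
time_s: 33.35
position: [474.9, -27.0, 28.1]
tool_rot: [[0.536, 0.788, 0.303], [0.685, -0.616, 0.389], [0.493, -0.001, -0.87]]
ft_force: [-0.9, -2.9, 2.4]
finger_gap: 16.0
grasp_force: 1.6
```

```bash
python3 look.py
```

```text
[474.9 -27.   28.1] 15.975635913911896 [-0.93701772 -2.86274385  2.40443278] 33.35
wrist honey_jar [491. -11.  25.] 0.67 uv [-23. -71.] tool [19.2  2.8]
wrist timer [ 511. -108.   27.] 0.74 uv [  24. -158.] tool [-36.5  78.2]
top honey_jar [488.  -7.  21.] 0.74 uv [-27. -68.] tool [20.3 -2.1]
top honey_jar [423. 322.   4.] 0.66 uv [-187.  228.] tool [ 211.4 -256.1]
top timer [ 509. -108.   17.] 0.5 uv [  23. -158.] tool [-37.6  77. ]
top pan_center [533.  48.  15.] 0.62 uv [-1. -2.] tool [82.  -0.4]
lid 258 126 70 [490.  -5. 106.] uv [-26. -65.] tool [23.4 -1.6]
```

>>> step_arm(commands=[{"linear": [-0.006, -0.008, 0], "rotation": [0, 0, 0], "fingers": 0.81}, {"linear": [-0.0066, 0.0051, 0], "rotation": [0, 0, 0], "fingers": 0.81}, {"linear": [0.0062, 0.0079, 0], "rotation": [0, 0, 0], "fingers": 0.81}, {"linear": [0.0062, 0.0079, 0], "rotation": [0, 0, 0], "fingers": 0.81}, {"linear": [0.0062, 0.0079, 0], "rotation": [0, 0, 0], "fingers": 0.81}, {"linear": [0.0062, 0.0079, 0], "rotation": [0, 0, 0], "fingers": 0.81}])

```text
time_s: 34.5
position: [478.5, -18.3, 27.9]
tool_rot: [[0.536, 0.788, 0.303], [0.685, -0.615, 0.389], [0.493, -0.001, -0.87]]
ft_force: [-1.1, -1.8, 0.1]
finger_gap: 16.1
grasp_force: 1.0
```

```bash
python3 look.py
```

```text
[478.5 -18.3  27.9] 16.105479412697544 [-1.14849386 -1.7824167   0.12905827] 34.5
wrist honey_jar [496.  -5.  23.] 0.77 uv [-20. -63.] tool [18.4  5.7]
wrist timer [ 509. -108.   23.] 0.91 uv [  23. -158.] tool [-45.   79.7]
top honey_jar [497.  -2.  21.] 0.64 uv [-20. -60.] tool [20.7  4.4]
top timer [ 509. -108.   19.] 0.62 uv [  23. -158.] tool [-44.9  79.4]
top pan_center [535.  48.  14.] 0.84 uv [ 2. -1.] tool [76.   3.9]
lid 263 127 70 [495.   2. 106.] uv [-23. -57.] tool [23.   0.8]
```

>>> step_arm(commands=[{"linear": [0.006, 0.008, 0], "rotation": [0, 0, 0], "fingers": 0.81}, {"linear": [0.006, 0.008, 0], "rotation": [0, 0, 0], "fingers": 0.81}, {"linear": [0.006, 0.008, 0], "rotation": [0, 0, 0], "fingers": 0.81}])

```text
time_s: 35.28
position: [483.6, -10.8, 28.0]
tool_rot: [[0.536, 0.788, 0.302], [0.685, -0.615, 0.39], [0.493, -0.002, -0.87]]
ft_force: [-1.8, -2.1, 1.8]
finger_gap: 16.2
grasp_force: 1.0
```

```bash
python3 look.py
```

```text
[483.6 -10.8  28. ] 16.18831299180477 [-1.76856216 -2.06363448  1.79898956] 35.275
wrist honey_jar [498.   1.  21.] 0.6 uv [-20. -57.] tool [16.   4.1]
wrist timer [ 509. -108.   26.] 0.65 uv [  23. -158.] tool [-53.   79.7]
top honey_jar [500.   8.  20.] 0.82 uv [-21. -49.] tool [21.9  0.8]
top timer [ 508. -110.   20.] 0.58 uv [  23. -160.] tool [-54.4  80.2]
top pan_center [534.  48.  13.] 0.94 uv [ 0. -2.] tool [67.   3.6]
top pan_center [524. 347.   4.] 0.71 uv [-98. 282.] tool [ 267.  -188.7]
lid 266 129 70 [501.   8. 106.] uv [-19. -49.] tool [22.4  2. ]
```

>>> step_arm(commands=[{"linear": [-0.006, -0.008, 0], "rotation": [0, 0, 0], "fingers": 0.81}, {"linear": [0.006, 0.008, 0], "rotation": [0, 0, 0], "fingers": 0.81}, {"linear": [0.006, 0.008, 0], "rotation": [0, 0, 0], "fingers": 0.81}, {"linear": [0.006, 0.008, 0], "rotation": [0, 0, 0], "fingers": 0.81}])

```text
time_s: 36.17
position: [487.4, -6.2, 28.0]
tool_rot: [[0.536, 0.788, 0.303], [0.685, -0.615, 0.389], [0.493, -0.001, -0.87]]
ft_force: [-0.5, -1.4, 1.4]
finger_gap: 16.3
grasp_force: 1.0
```

>>> step_arm(commands=[{"linear": [-0.006, -0.008, 0], "rotation": [0, 0, 0], "fingers": 0.81}, {"linear": [0.006, 0.008, 0], "rotation": [0, 0, 0], "fingers": 0.81}, {"linear": [0.006, 0.008, 0], "rotation": [0, 0, 0], "fingers": 0.81}, {"linear": [0.006, 0.008, 0], "rotation": [0, 0, 0], "fingers": 0.81}])

```text
time_s: 36.67
position: [490.9, -1.4, 27.9]
tool_rot: [[0.536, 0.788, 0.302], [0.685, -0.615, 0.39], [0.493, -0.002, -0.87]]
ft_force: [-0.4, -2.5, -0.1]
finger_gap: 15.8
grasp_force: 1.0
```

```bash
python3 look.py
```

```text
[490.9  -1.4  27.9] 15.772373181121495 [-0.40166682 -2.54995369 -0.0505793 ] 36.675
wrist honey_jar [509.  16.  20.] 0.58 uv [-14. -39.] tool [22.   3.4]
wrist timer [ 509. -105.   21.] 0.68 uv [  22. -155.] tool [-61.4  78.2]
top honey_jar [503.  20.  18.] 0.97 uv [-21. -38.] tool [20.8 -3.6]
top timer [ 511. -106.   21.] 0.7 uv [  24. -155.] tool [-61.1  79.9]
top pan_center [533.  50.  12.] 0.92 uv [-1. -0.] tool [57.4  1.8]
lid 260 132 69 [505.  18. 106.] uv [-18. -39.] tool [21.  -0.4]
```

>>> step_arm(commands=[{"linear": [-0.006, -0.008, 0], "rotation": [0, 0, 0], "fingers": 0.81}, {"linear": [-0.013, -0.001, 0], "rotation": [0, 0, -0.016], "fingers": 0.81}, {"linear": [0.0068, 0.0074, 0], "rotation": [0, 0, 0], "fingers": 0.81}, {"linear": [0.0068, 0.0074, 0], "rotation": [0, 0, 0], "fingers": 0.81}, {"linear": [0.0068, 0.0074, 0], "rotation": [0, 0, 0], "fingers": 0.81}, {"linear": [0.0068, 0.0074, 0], "rotation": [0, 0, 0], "fingers": 0.81}, {"linear": [0.0068, 0.0074, 0], "rotation": [0, 0, 0], "fingers": 0.81}])

```text
time_s: 37.95
position: [495.6, 6.9, 27.9]
tool_rot: [[0.602, 0.723, 0.34], [0.628, -0.691, 0.357], [0.493, -0.001, -0.87]]
ft_force: [-0.9, -0.8, 0.4]
finger_gap: 16.1
grasp_force: 1.0
```

```bash
sed -i 's/x,y,106)/x,y,98)/' look.py; python3 look.py
```

```text
[495.6   6.9  27.9] 16.125734568365836 [-0.91993428 -0.83178461  0.41388287] 37.95
wrist honey_jar [510.  22.  20.] 0.58 uv [-15. -34.] tool [17.6  0.1]
wrist timer [ 507. -107.   24.] 0.74 uv [  21. -158.] tool [-64.8  87.4]
top honey_jar [511.  28.  17.] 0.87 uv [-16. -28.] tool [22.1 -3.4]
top timer [ 508. -108.   16.] 0.49 uv [  22. -158.] tool [-64.8  88.1]
top pan_center [536.  49.  11.] 0.73 uv [2. 0.] tool [50.8 -0.3]
lid 262 134 69 [514.  26.  98.] uv [-12. -28.] tool [23.5  0.3]
```

>>> step_arm(commands=[{"linear": [0.0069, 0.0072, 0], "rotation": [0, 0, 0], "fingers": 0.81}, {"linear": [0.0069, 0.0072, 0], "rotation": [0, 0, 0], "fingers": 0.81}, {"linear": [0.0069, 0.0072, 0], "rotation": [0, 0, 0], "fingers": 0.81}, {"linear": [0.0069, 0.0072, 0], "rotation": [0, 0, 0], "fingers": 0.81}, {"linear": [0.0069, 0.0072, 0], "rotation": [0, 0, 0], "fingers": 0.81}, {"linear": [0.0069, 0.0072, 0], "rotation": [0, 0, 0], "fingers": 0.81}, {"linear": [0.0069, 0.0072, 0], "rotation": [0, 0, 0], "fingers": 0.81}])

```text
time_s: 39.22
position: [509.9, 22.2, 28.0]
tool_rot: [[0.602, 0.722, 0.34], [0.628, -0.691, 0.357], [0.493, -0.002, -0.87]]
ft_force: [-1.2, -1.4, 0.6]
finger_gap: 16.0
grasp_force: 0.9
```

```bash
python3 look.py
```

```text
[509.9  22.2  28. ] 16.043475439726997 [-1.16480222 -1.40276687  0.60437157] 39.225
wrist honey_jar [523.  39.  20.] 0.71 uv [ -8. -13.] tool [18.1 -2.3]
top honey_jar [521.  41.  19.] 0.63 uv [-10. -12.] tool [18.1 -5.1]
top timer [ 510. -104.   20.] 0.83 uv [  22. -154.] tool [-79.5  87.5]
top pan_center [534.  49.  13.] 0.87 uv [ 0. -0.] tool [31.3 -1.2]
lid 256 135 69 [526.  43.  98.] uv [-5. -9.] tool [23.  -2.3]
```

>>> step_arm(commands=[{"linear": [-0.007, -0.0072, 0], "rotation": [0, 0, 0], "fingers": 0.81}, {"linear": [-0.0097, 0.0093, 0], "rotation": [0, 0, 0], "fingers": 0.81}, {"linear": [0.0074, 0.0067, 0], "rotation": [0, 0, 0], "fingers": 0.81}, {"linear": [0.0074, 0.0067, 0], "rotation": [0, 0, 0], "fingers": 0.81}, {"linear": [0.0074, 0.0067, 0], "rotation": [0, 0, 0], "fingers": 0.81}, {"linear": [0.0074, 0.0067, 0], "rotation": [0, 0, 0], "fingers": 0.81}, {"linear": [0, 0, 0], "rotation": [0, 0, 0], "fingers": 0.81}])

```text
time_s: 40.5
position: [513.8, 31.0, 28.0]
tool_rot: [[0.602, 0.723, 0.34], [0.628, -0.691, 0.358], [0.493, -0.002, -0.87]]
ft_force: [-0.4, -2.0, -0.1]
finger_gap: 16.2
grasp_force: 0.7
```

```bash
python3 look.py
```

```text
[513.8  31.   28. ] 16.247042442979602 [-0.35346428 -1.99387796 -0.06366521] 40.5
wrist honey_jar [528.  50.  20.] 0.88 uv [-6. -1.] tool [20.7 -3. ]
wrist timer [518. 326.  -2.] 0.44 uv [-97. 259.] tool [ 187.6 -200.6]
top honey_jar [527.  52.  18.] 0.71 uv [-7.  1.] tool [21.3 -5.1]
top timer [ 508. -108.   19.] 0.68 uv [  22. -158.] tool [-90.5  92.2]
top pan_center [534.  49.  14.] 0.59 uv [ 1. -0.] tool [23.6  2.5]
lid 255 143 69 [528.  49.  98.] uv [-6. -2.] tool [19.7 -2.7]
```

>>> step_arm(commands=[{"linear": [-0.007, -0.0072, 0], "rotation": [0, 0, 0], "fingers": 0.81}, {"linear": [-0.035, -0.036, 0], "rotation": [0, 0, 0], "fingers": 0.81}, {"linear": [-0.07, -0.072, 0.05], "rotation": [0, 0, 0], "fingers": 0.81}, {"linear": [-0.05, -0.05, 0.15], "rotation": [0, 0, 0], "fingers": 0.81}, {"linear": [0, 0, 0.15], "rotation": [0, 0, 0], "fingers": 0.81}, {"linear": [0, 0, 0], "rotation": [0, 0, 0], "fingers": 0.81}, {"linear": [0, 0, 0], "rotation": [0, 0, 0], "fingers": 0.81}])

```text
time_s: 41.78
position: [464.2, -18.9, 132.7]
tool_rot: [[0.602, 0.722, 0.34], [0.628, -0.692, 0.357], [0.493, -0.002, -0.87]]
ft_force: [-0.5, 0.5, -0.7]
finger_gap: 16.0
grasp_force: 0.0
```

```bash
python3 look.py; python3 - <<'E'
from h import *
w=r.get_image("wrist")[:,:,::-1]; t=r.get_image("top")[:,:,::-1]; s=r.get_image("scene")[:,:,::-1]
cv2.imwrite("pics/topf.png",t);cv2.imwrite("pics/wf.png",w)
for c in ("top","scene"):
  for n in ("honey_jar","pan_center","spice_jar"): print(c,n,[np.round(d["xyz"]).tolist() for d in r.tip_of(n,c) if d["p"]>.4])
can=np.zeros((600,800,3),np.uint8)
can[:300,:400]=cv2.resize(t[180:255,160:260],(400,300),interpolation=cv2.INTER_CUBIC)
can[:300,400:]=cv2.resize(s[180:255,190:290],(400,300),interpolation=cv2.INTER_CUBIC)
can[300:,:400]=cv2.resize(w,(400,300)); can[300:,400:]=cv2.resize(s[195:300,110:250],(400,300),interpolation=cv2.INTER_CUBIC)
cv2.imwrite("pics/final.png",can)
E
```

```text
[464.2 -18.9 132.7] 16.033991299422794 [-0.51217937  0.54228192 -0.69594321] 41.775
wrist honey_jar [529.  50.  18.] 0.67 uv [-5. -0.] tool [82.8 -0.9]
wrist timer [ 512. -108.   24.] 0.68 uv [  26. -157.] tool [-27.2  96.1]
top honey_jar [528.  53.  17.] 0.58 uv [-7.  1.] tool [83.5 -3.5]
top timer [ 510. -108.   17.] 0.58 uv [  24. -157.] tool [-28.2  94.5]
top pan_center [533.  52.  12.] 0.72 uv [-2.  2.] tool [85.7  0.5]
lid 261 117 36 [526.  48.  98.] uv [-7. -4.] tool [79.  -1.4]
top honey_jar [[526.0, 56.0, 16.0]]
top pan_center [[534.0, 48.0, 16.0]]
top spice_jar [[705.0, 164.0, -2.0], [823.0, 157.0, 1.0], [425.0, 327.0, 9.0]]
scene honey_jar [[396.0, -597.0, -5.0], [529.0, 49.0, 14.0]]
scene pan_center [[533.0, 50.0, 14.0]]
scene spice_jar [[423.0, 323.0, 9.0], [819.0, 164.0, -6.0], [704.0, 158.0, -2.0]]
```

View pics/final.png

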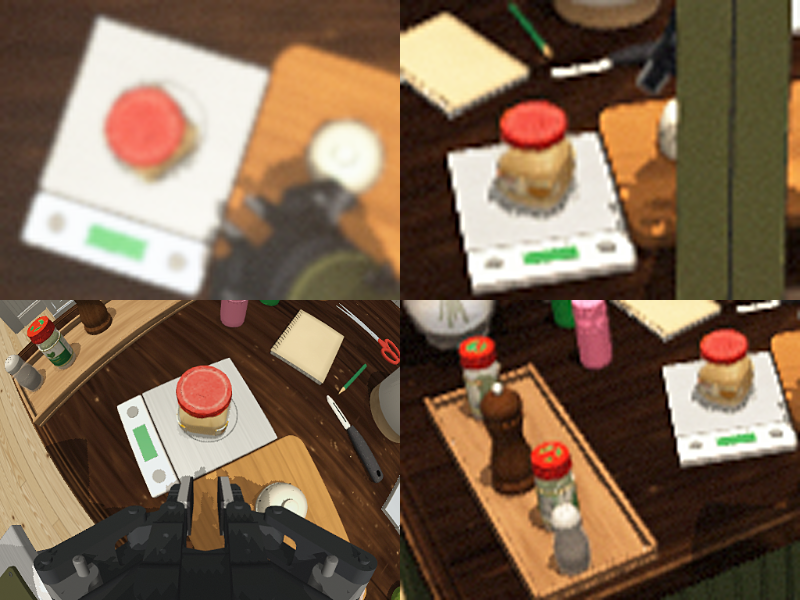

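The final view shows the honey jar upright on the pan, its centre about 6 mm from the ring's and so inside the 12 mm limit. The spice jar stands upright in the tray, the timer and tray items are undisturbed, and the gripper is clear. Handing in.

```bash
python3 -c "
from bench import r
print(r.job_done())"
```

```text
the job is handed in; nothing more can be done
None
```

I handed the job in at about 42 s, verdict not reported: the honey jar stands upright on the pan about 6 mm from its centre (limit 12 mm), the spice jar is upright in the tray, and the timer and the tray's other things hadn't visibly moved; I didn't recheck the garlic at the end.

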